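# Load the backup cell into a portable meter

## Task

Load the fat cell that lies on the little black rest into the open cradle on top of the portable meter: put its flat end in first, under the crossbar and against the spring contact, then press the end with the stud down past the two hooked prongs until it stays held, level and home, with the stud at the brass contact. Do not force it, and leave the other small things around it standing and lying where they are.

Things in the scene. Friction and masses are not known exactly. Their poses are not given: they have to be found in the camera images.
- cell_mid (a point): Centre of the cell to load: grey cylinder, 21 mm diameter, 70 mm long, 70 g, with a steel stud (8 mm diameter, 2.5 mm long) on one end, the other end flat. x axis = along the cell, towards the stud. It starts lying loose and level, 28 mm above the table, on the rest.
- cell_stud (a point): Tip of the stud, on the cell's axis, 37.5 mm from cell_mid along its +x. Same axes as cell_mid.
- cell_flat (a point): Centre of the cell's flat end, 35 mm from cell_mid along its -x. Same axes as cell_mid.
- cell: The same cell; origin and axes as cell_mid.
- rest: Black rest on which the cell lies at first, fixed; origin on the table below the cell's middle, same axes. Base plate 74 x 40 x 4 mm with two V supports 10 mm thick (in x) at x -24 and +24 mm: between them the cell is free at its sides and below (24 mm from its axis to the plate).
- cradle_mid (a point): Where cell_mid lies when the cell is home: 58 mm above the table, 28 mm above the meter's flat top. x axis = along the cradle, level, from spring end to prong end; z up. All cradle offsets below are in mm from here in these axes. V supports 10 mm thick at x -23 and +21 carry the cell; between them all is free, at the sides and down to z -28.
- pocket (a point): Middle of the spring pocket's mouth, x -28 from cradle_mid. Cheeks with inner faces at y +-12.5 run from x -60 to -28; end wall at x -54. A crossbar spans x -36 to -28, underside z +15, top z +19: the flat end goes in under it only with the cell tilted (about 25 deg, stud end up), sliding down along its own axis. Gripping a little nearer the flat end keeps fingers off the prongs.
- prongs (a point): Midway between the hook tips of two polished steel prongs, x +32, z +12 from cradle_mid. Prongs 5 mm wide at y +-7.5, a 10 mm slot between them for the stud. Hooks reach 3 mm over a home cell's end face, undersides z +10.7. Ramps rise from x 32, z 14 to x 36.5, z 24, leaning 25 deg outwards; posts behind, x 41 to 46. Grey side guides with inner faces y +-12 from x 32 to 46, up to z +20.
- contact (a point): Brass contact face, x +37.5 from cradle_mid: the stud's tip bears here when home. With the flat end on the spring and the stud end on the ramps (cell tilted about 25 deg), pressing down on the cell's top near x +12 and a little towards -x drives it back against the spring until the end slips below the hooks and springs out under them.
- spring (a joint): Spring contact in the pocket: travel in m, 0 = fully out (its 9 mm tip then at x -32.5, y 0, z 0 mm from cradle_mid), growing as it is pushed towards -x, at most 0.011. 2 N at first, 0.4 N more per mm. About 0.0025 with the cell home. Seating takes some 5 to 15 N from above.
- meter: The portable meter, fixed: white box 160 x 140 x 30 mm, x -80 to +80 and y -45 to +95 mm from its origin, flat display near y +75. Origin on the table 58 mm under cradle_mid, same axes.
- slim_cell: Bystander: thinner cell, 14 mm diameter, 50 mm tall, standing on the table near the rest; origin at its foot.
- vial: Bystander: small amber jar, 24 mm diameter, 45 mm tall, standing near the rest; origin at its foot.
- driver: Bystander: small screwdriver, 130 mm long, lying beside the meter (towards its -y).
Things that resemble listed ones, but are neither listed nor needed, are in the scene too. What is shaped like the meter but pink or red is not meant.

How it is judged (in metres and radians):
At the end, for the whole second after the job is handed in: The cell is home in the cradle: stud tip within 3 mm sideways and in height of the cradle's axis and 34.5 to 39.5 mm from cradle_mid along +x (at the brass contact, under the prongs); flat end within 3 mm sideways and in height of the axis; the spring pushed back by more than 1 mm; the cell at rest (x of cell_stud in the frame of cradle_mid between 0.0345 and 0.0395 m and y of cell_stud in the frame of cradle_mid between -0.003 and 0.003 m and z of cell_stud in the frame of cradle_mid between -0.003 and 0.003 m and y of cell_flat in the frame of cradle_mid between -0.003 and 0.003 m and z of cell_flat in the frame of cradle_mid between -0.003 and 0.003 m and value of joint spring above 0.001 m and linear speed of cell below 0.02 m/s); the robot touches nothing.
It fails at once if a bystander near the work (thin cell, amber jar, screwdriver) is moved by more than 25 mm (distance of any of slim_cell, vial, driver from where it was at the start of the episode above 0.025 m).
It fails at once if the thin cell or the jar is knocked over (angle between any of slim_cell, vial's own z axis and vertical above 0.6 rad).
It fails at once if the cell is forced: pressed on the meter with more than 60 N (contact force between cell and meter above 60 N).
It also fails if it takes over 48 s, if anything falls off the work surface, if the arm or the gripper's body presses on something with over 40 N, if the wrist force passes 120 N, or if a joint passes its speed limit or range.

## Robot

A 6-joint arm with a two-finger parallel gripper is mounted at the origin on the work surface. World frame = base frame: x ahead of the robot, y to its left, z up, the work surface at z = 0. Lengths are in mm, angles in rad, forces in N, time in s.
With the tool pointing down it reaches from about 350 to 775 mm from the base axis. Payload 7.3 kg.
Tool frame: the origin (TCP) lies midway between the tips of the shut fingers; the grasp point (between the pads) lies 19 mm behind it (bot.grip_depth is the distance from the TCP to the grasp point, in mm); z points along the fingers, x is the direction in which the jaws open and shut, and the axes are right-handed (so a half turn about z gives the same grasp; the last joint's range is limited). The gripper opens to 92 mm and grips with 3 to 60 N. Pads are 19 mm wide; open, the fingers measure 130 mm over their backs; the gripper's body (75 mm by 190 mm) begins 47 mm behind the grasp point.
Start: joints at [-1.433, 0.342, 1.524, -0, 1.275, -0.146], TCP at [147.025, -504.014, 205.641] pointing down, gripper open.
Joint ranges: [-2.53, 2.53], [-0.77, 2.02], [0.04, 2.7], [-1, 4.14], [0.28, 2.66], [-3.11, 3.11]. Speed limits (rad/s): [2.57, 2.57, 3.14, 3.14, 3.14, 3.14].

## Interface

Orientations are given as [roll, pitch, yaw] about the fixed x, y, z axes, in that order (R = Rz(yaw) Ry(pitch) Rx(roll)).
In Python, from plant import bot gives the robot as it stands. The module is installed in compiled form; this text tells all that it offers.
- The arm moves only by the shell command python3 -m inch 'ROWS'. ROWS is JSON, a list that holds one entry, the list of rows, each a list of 7 numbers: the shift along the tool's x, y, z each as a share of 0.2 m, from -1 to 1, then the turn, a rotation vector about the tool's x, y, z each as a share of 45 degrees, from -1 to 1, then the closure, from -1 (fully open) to 1 (shut), so that 0 is half open. A call has exactly 10 rows; each row is the pose to reach, as a shift and turn from the pose commanded when the call began, along the tool's axes at that moment; what a row does not reach only later rows make up. A row lasts 1/8 s, in which the tool goes at most 62.5 mm and 10.7 degrees, less where a joint would pass 70% of its speed; a pose out of reach is approached as far as the arm can. A call with a number of a shift or a turn outside -1 to 1 is refused whole. A call with a gripper value outside its range is refused whole. The fingers move at their own pace and stop on an object; the grip force is fixed at half the most. Time passes only in rows, so rows that repeat a pose let the fingers close, or fill a call up. It gives the time, the measured TCP pose, the force and the opening at its end, in the units of the state.
- bot.get_obs(): the state, without advancing time (a new reading comes with each control period).
- bot.capture(name): name is "side" or "top"; returns the picture (420x560x3 uint8, red, green, blue); there is no depth.
- bot.camera_params(name): a dict with "fx", "fy", "cx", "cy" (pixels), "R" (3x3) and "t" (3): a world point X has camera coordinates R X + t. Camera axes: x right, y down, z forward; pixel columns grow to the right and rows downward; lengths in mm; the calibration is good to about 2 mm. A picture is of the moment at which its call begins. camera_params takes no time and is no camera call.
- bot.close_job(): hands the job in, once; it reports no verdict.
The state is a dict: "time": time; "joint_positions": joint angles; "dq": joint speeds; "tau": joint torques, N m; "tool_pos": TCP position; "tcp_rot": TCP orientation; "contact_force": force on the tool from outside, world axes, zero at the start; "moment": the same for the moment, N m; "grip_width": finger opening in mm.
Only numpy, scipy, OpenCV 4.12 (cv2) and the standard library are available. Lean on these libraries where they do the work, as an engineer would, in place of code of your own. Each camera call takes 0.05 s, during which the arm holds its last target.

## Working session

There is one attempt and no reset: what is moved stays moved. The work goes in short steps, Python scripts to look and compute and a shell command to move; the robot and the scene stay as the last step left them, time stands still between calls to the robot, and variables do not carry over. Pictures are saved under pics/ and viewed, and the job is handed in when it is done.

```bash
mkdir -p pics
python3 - <<'E'
from plant import bot
import cv2
for n in ("side","top"):
    p=bot.capture(n); cv2.imwrite(f"pics/{n}0.png",p[:,:,::-1]); 
    c=bot.camera_params(n); print(n,c)
print(bot.get_obs())
E
```

```text
side {'fx': 541.3039492124839, 'fy': 541.3039492124839, 'cx': 276.0126102507484, 'cy': 205.43111152653606, 'R': array([[-0.82775601, -0.56106132,  0.00549369],
       [-0.32043018,  0.46466058, -0.82547868],
       [ 0.46059146, -0.68505528, -0.56440657]]), 't': array([440.00601337, 204.0227318 , 824.85125913])}
top {'fx': 442.00550970345165, 'fy': 442.00550970345165, 'cx': 273.3123297004991, 'cy': 213.36650509757328, 'R': array([[ 0.01045791, -0.99974536,  0.01999641],
       [-0.98501546, -0.01374244, -0.17191769],
       [ 0.17214871, -0.01789888, -0.98490835]]), 't': array([  7.38665774, 526.82841923, 852.34086225])}
{'time': 0.1, 'joint_positions': array([-1.43301844e+00,  3.42660152e-01,  1.52489717e+00, -3.15684962e-05,
        1.27540145e+00, -1.45986334e-01]), 'dq': array([ 8.84755224e-05, -9.89851122e-04, -2.27917765e-03,  5.51462428e-05,
        3.72460748e-04, -3.04208185e-03]), 'tau': array([ 1.76404235e-03, -4.32003880e+01, -2.44693816e+01,  7.19001051e-02,
        5.26130840e-02, -4.41042198e-05]), 'tool_pos': array([ 146.95015402, -503.61610598,  205.01928274]), 'tcp_rot': array([-3.14142380e+00,  1.35596963e-03, -1.28702278e+00]), 'contact_force': array([ 0.23958138,  0.18739291, -0.13953859]), 'moment': array([-0.01694975, -0.02596268,  0.01852736]), 'grip_width': 91.90213756792556}
```

View pics/side0.png

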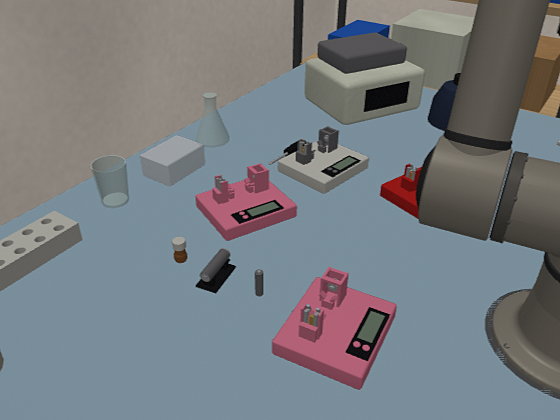

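View pics/top0.png

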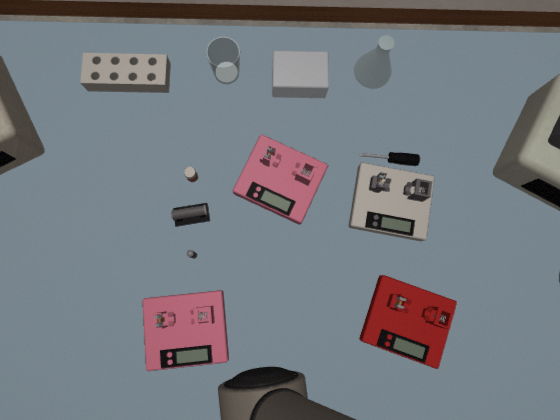

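Run:
```python
import cv2,numpy as np
t=cv2.imread("pics/top0.png");s=cv2.imread("pics/side0.png")
def c(im,x,y,w,h,k): return cv2.resize(im[y:y+h,x:x+w],None,fx=k,fy=k,interpolation=cv2.INTER_CUBIC)
a=np.hstack([c(t,345,145,90,100,4),c(t,155,155,90,100,4)])
b=np.hstack([c(s,270,115,100,80,4),c(s,160,225,100,80,4)])
cv2.imwrite("pics/crop1.png",a);cv2.imwrite("pics/crop2.png",b)
```

```text
(no output)
```

View pics/crop1.png

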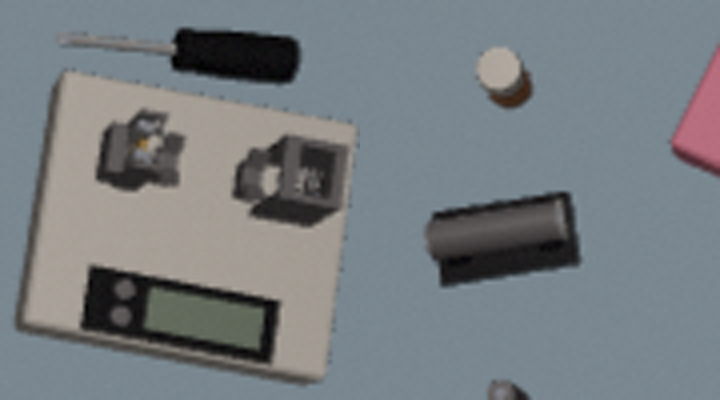

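View pics/crop2.png

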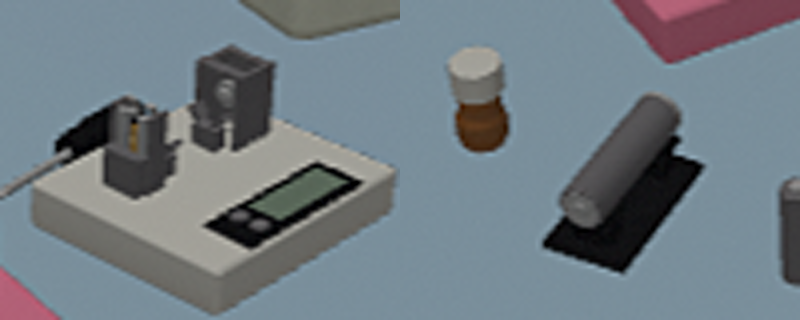

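Run:
```python
import cv2,numpy as np
t=cv2.imread("pics/top0.png");s=cv2.imread("pics/side0.png")
def c(im,x,y,w,h,k): return cv2.resize(im[y:y+h,x:x+w],None,fx=k,fy=k,interpolation=cv2.INTER_CUBIC)
a=np.hstack([c(t,168,195,46,36,8),c(s,190,240,50,36,8)])
a=np.clip(a.astype(float)*1.8,0,255).astype(np.uint8)
cv2.imwrite("pics/crop3.png",a)
from plant import bot
for n in("side","top"):
    p=bot.camera_params(n);print(-p["R"].T@p["t"])
```

```text
[ 49.67321792 717.13774655 631.55062383]
[372.12750605  29.88062975 929.90104779]
```

View pics/crop3.png

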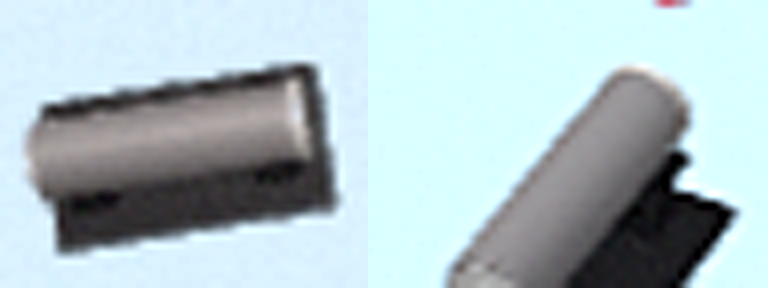

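Run:
```python
import cv2,numpy as np
t=cv2.imread("pics/top0.png");s=cv2.imread("pics/side0.png")
def c(im,x,y,w,h,k): return cv2.resize(im[y:y+h,x:x+w],None,fx=k,fy=k,interpolation=cv2.INTER_NEAREST)
a=np.hstack([c(t,166,198,24,28,16),c(s,194,262,24,28,16)])
a=np.clip(a.astype(float)*1.6,0,255).astype(np.uint8)
b=np.hstack([c(t,190,198,24,28,16),c(s,216,244,24,28,16)])
b=np.clip(b.astype(float)*1.6,0,255).astype(np.uint8)
cv2.imwrite("pics/crop4.png",a)
cv2.imwrite("pics/crop5.png",b)
```

```text
(no output)
```

View pics/crop4.png

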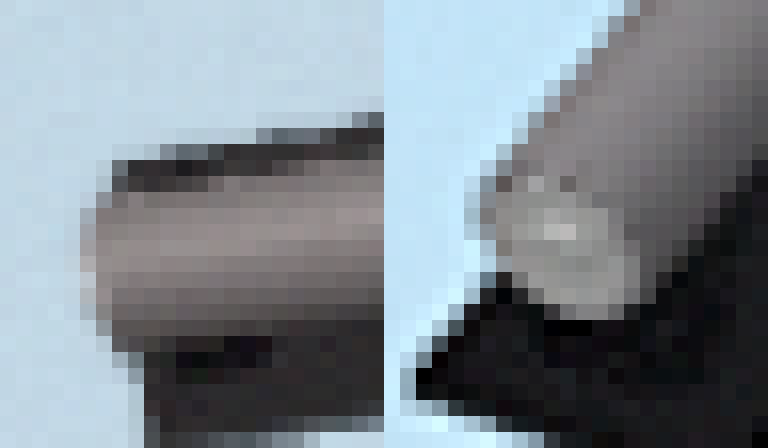

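View pics/crop5.png

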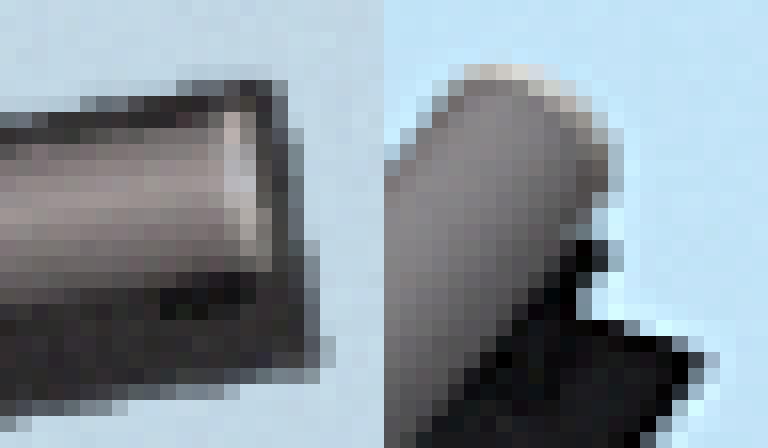

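```bash
cat > h.py <<'E'
import cv2,numpy as np
from plant import bot
P={n:bot.camera_params(n) for n in("side","top")}
def ray(n,u,v):
    p=P[n];d=p["R"].T@np.array([(u-p["cx"])/p["fx"],(v-p["cy"])/p["fy"],1]);return -p["R"].T@p["t"],d/np.linalg.norm(d)
def onz(n,uv,z):
    o,d=ray(n,*uv);return o+d*(z-o[2])/d[2]
def proj(n,X):
    p=P[n];c=p["R"]@np.asarray(X,float)+p["t"];return np.array([p["fx"]*c[0]/c[2]+p["cx"],p["fy"]*c[1]/c[2]+p["cy"]])
def tri(a,b):
    o1,d1=ray("side",*a);o2,d2=ray("top",*b)
    s=np.linalg.lstsq(np.c_[d1,-d2],o2-o1,rcond=None)[0];x=o1+s[0]*d1;y=o2+s[1]*d2
    return (x+y)/2,np.linalg.norm(x-y)
E
python3 - <<'E'
from h import *
for n,roi in(("top",(345,155,95,90)),("side",(270,125,105,70))):
    im=cv2.imread(f"pics/{n}0.png");x,y,w,h=roi
    c=im[y:y+h,x:x+w];hsv=cv2.cvtColor(c,cv2.COLOR_BGR2HSV);b,g,r=[c[:,:,i].astype(int) for i in range(3)]
    m=((r-b)>3)&(hsv[:,:,2]>110)
    print(n,m.sum()); m=m.astype(np.uint8)*255
    cv2.imwrite(f"pics/m_{n}.png",cv2.resize(np.hstack([m,hsv[:,:,2]]),None,fx=4,fy=4,interpolation=cv2.INTER_NEAREST))
im=cv2.imread("pics/top0.png")
c=im[195:235,162:218];b,g,r=[c[:,:,i].astype(int) for i in range(3)]
v=c.max(2)
m=((v<60)).astype(np.uint8)*255; k=((b-r)<18)&(v>=62)
cv2.imwrite("pics/m_rest.png",cv2.resize(np.hstack([m,k.astype(np.uint8)*255,v]),None,fx=4,fy=4,interpolation=cv2.INTER_NEAREST))
E
```

```text
top 3296
side 1555
```

View pics/m_top.png

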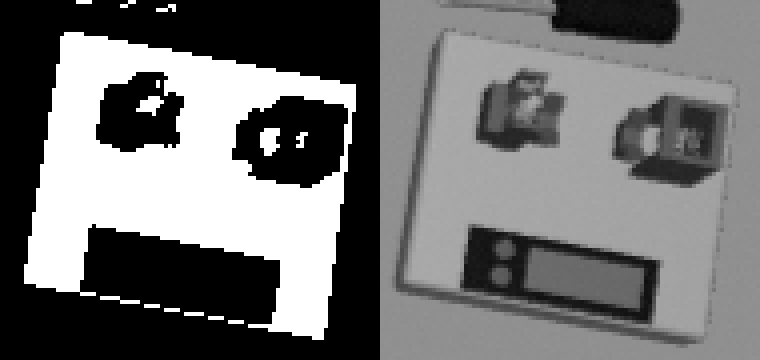

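View pics/m_side.png

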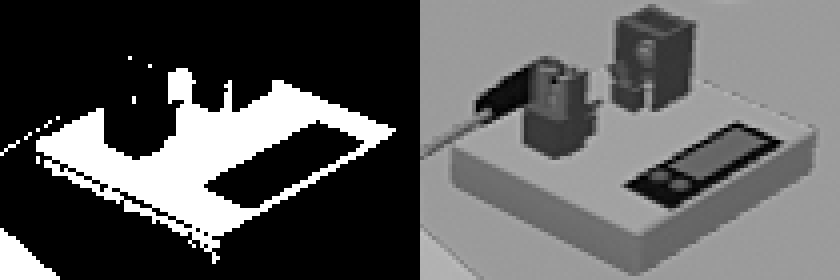

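View pics/m_rest.png

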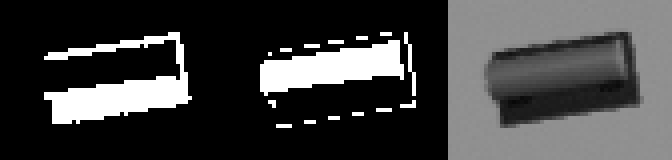

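Run:
```python
from h import *
C={}
for n,roi in(("top",(345,155,95,90)),("side",(270,125,105,70))):
    im=cv2.imread(f"pics/{n}0.png");x,y,w,h=roi
    c=im[y:y+h,x:x+w];hsv=cv2.cvtColor(c,cv2.COLOR_BGR2HSV);b,g,r=[c[:,:,i].astype(int) for i in range(3)]
    m=(((r-b)>3)&(hsv[:,:,2]>(110 if n=="top" else 132))).astype(np.uint8)
    m=cv2.morphologyEx(m,cv2.MORPH_OPEN,np.ones((3,3)))
    k=max(cv2.findContours(m,0,1)[0],key=cv2.contourArea)
    hull=cv2.convexHull(k)
    q=cv2.approxPolyN(hull,4,ensure_convex=True).reshape(-1,2) if hasattr(cv2,"approxPolyN") else cv2.approxPolyDP(hull,4,True).reshape(-1,2)
    q=q+[x,y];print(n,q.tolist())
    W=np.array([onz(n,u,30) for u in q]);print(W.round(1).tolist());
    print("sides",np.linalg.norm(W-np.roll(W,-1,0),axis=1).round(1),"centre",W.mean(0).round(1))
    if n=="top":
        e=cv2.minAreaRect(W[:,:2].astype(np.float32)); print(e)
im=cv2.imread("pics/top0.png")
c=im[195:235,162:218];v=c.max(2)
m=cv2.morphologyEx(((v<95)).astype(np.uint8),cv2.MORPH_OPEN,np.ones((2,2)))
k=max(cv2.findContours(m,0,1)[0],key=cv2.contourArea)
print(cv2.minAreaRect(k))
# cell mask
b,g,r=[c[:,:,i].astype(int) for i in range(3)]
m=cv2.morphologyEx((((b-r)<18)&(v>=62)).astype(np.uint8),cv2.MORPH_OPEN,np.ones((3,3)))
k=max(cv2.findContours(m,0,1)[0],key=cv2.contourArea)
r_=cv2.minAreaRect(k);bx=cv2.boxPoints(r_)+[162,195];print(r_,bx.tolist())
W=np.array([onz("top",u,28) for u in bx]);print(W.round(1).tolist(),W.mean(0).round(1),np.linalg.norm(W-np.roll(W,-1,0),axis=1).round(1))
```

```text
top [[434, 176], [426, 239], [350, 225], [360, 162]]
[[614.3, -325.4, 30.0], [480.2, -301.7, 30.0], [507.2, -145.1, 30.0], [642.4, -169.0, 30.0]]
sides [136.2 158.9 137.3 158.9] centre [ 561.1 -235.3   30. ]
((561.01513671875, -235.30116271972656), (158.93569946289062, 137.2939453125), 79.97915649414062)
side [[368, 157], [324, 184], [269, 157], [339, 145]]
[[478.0, -292.8, 30.0], [502.5, -135.7, 30.0], [662.7, -164.9, 30.0], [559.9, -306.1, 30.0]]
sides [158.9 162.8 174.7  83.1] centre [ 550.8 -224.9   30. ]
((29.377538681030273, 20.359596252441406), (19.07735252380371, 37.127769470214844), 80.90972137451172)
((26.121932983398438, 16.259044647216797), (8.334883689880371, 35.49156951904297), 82.14668273925781) [[169.97315502166748, 209.55542850494385], [205.13185501098633, 204.7059497833252], [206.27070999145508, 212.96266174316406], [171.11201095581055, 217.8121395111084]]
[[534.8, 227.0, 28.0], [546.0, 155.0, 28.0], [528.7, 152.0, 28.0], [517.5, 223.8, 28.0]] [531.8 189.4  28. ] [72.9 17.6 72.6 17.5]
```

```bash
cat >> h.py <<'E'
def frame(x,y,z,yaw):
    c,s=np.cos(np.radians(yaw)),np.sin(np.radians(yaw));T=np.eye(4);T[:3,:3]=[[c,-s,0],[s,c,0],[0,0,1]];T[:3,3]=[x,y,z];return T
def tp(T,p): return T[:3,:3]@np.asarray(p,float)+T[:3,3]
def crop(n,im,x,y,w,h,k,segs,out):
    a=cv2.resize(im[y:y+h,x:x+w],None,fx=k,fy=k,interpolation=cv2.INTER_CUBIC)
    for A,B,col in segs:
        f=lambda X:tuple(np.round((proj(n,X)-[x,y]+.5)*k).astype(int).tolist())
        cv2.line(a,f(A),f(B),col,1)
    if out: cv2.imwrite(out,a)
    return a
def cradle_segs(T):
    g=(0,255,0);S=[]
    def poly(pts,col):
        for a,b in zip(pts,pts[1:]): S.append((tp(T,a),tp(T,b),col))
    poly([(-80,-45,-28),(80,-45,-28),(80,95,-28),(-80,95,-28),(-80,-45,-28)],g)
    poly([(-36,-12.5,19),(-28,-12.5,19),(-28,12.5,19),(-36,12.5,19),(-36,-12.5,19)],(0,255,255))
    poly([(-60,-12.5,19),(-54,-12.5,19),(-54,12.5,19),(-60,12.5,19)],(0,255,255))
    poly([(32,-12,20),(46,-12,20),(46,12,20),(32,12,20),(32,-12,20)],(255,0,255))
    poly([(32,-12,-28),(46,-12,-28),(46,12,-28),(32,12,-28),(32,-12,-28)],(255,128,0))
    return S
def cell_segs(T):
    S=[];a=np.linspace(0,2*np.pi,25)
    for x,r in((-35,10.5),(35,10.5),(37.5,4)):
        q=[tp(T,(x,r*np.cos(t),r*np.sin(t))) for t in a]
        S+=[(A,B,(0,255,0)) for A,B in zip(q,q[1:])]
    S.append((tp(T,(-35,0,0)),tp(T,(35,0,0)),(0,0,255)));return S
E
python3 - <<'E'
from h import *
T=frame(585.7,-239.6,58,80.2)
s=cv2.imread("pics/side0.png");t=cv2.imread("pics/top0.png")
a=crop("top",t,340,150,105,100,3.8,cradle_segs(T),None)
b=crop("side",s,270,110,105,100,3.8,cradle_segs(T),None)
cv2.imwrite("pics/ov1.png",np.hstack([a,b]))
C=frame(530.5,189.4,28,98)
a=crop("top",t,160,180,60,60,6,cell_segs(C),None)
b=crop("side",s,185,240,60,60,6,cell_segs(C),None)
cv2.imwrite("pics/ov2.png",np.hstack([a,b]))
E
```

```text
(no output)
```

View pics/ov1.png

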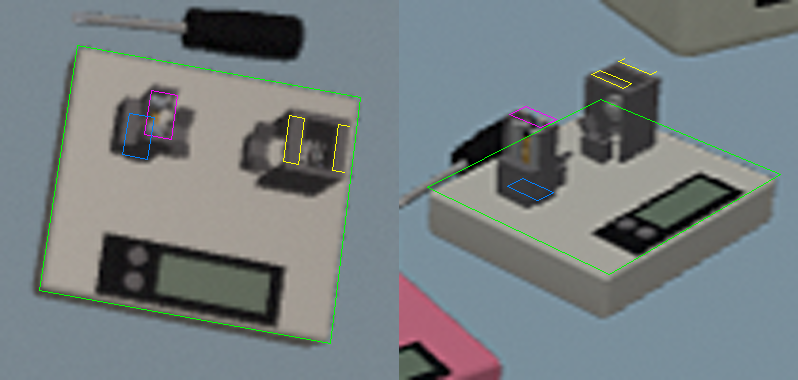

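View pics/ov2.png

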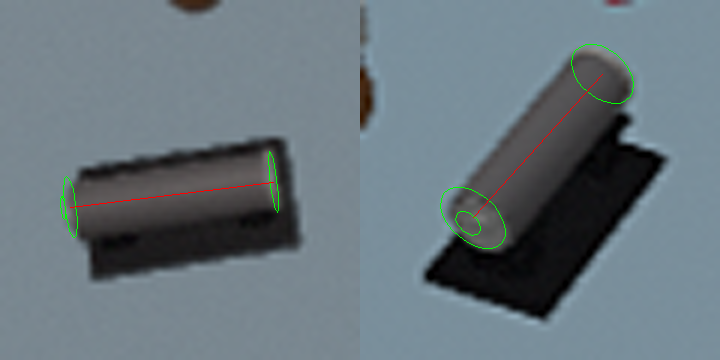

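```bash
cat >> h.py <<'E'
import json,os
from scipy.spatial.transform import Rotation as Ro
def cmd():
    if os.path.exists("cmd.json"):
        d=json.load(open("cmd.json"));return np.array(d["p"]),Ro.from_quat(d["q"])
    return np.array([147.025,-504.014,205.641]),Ro.from_euler("xyz",[np.pi,0,-1.287])
def apply(r):
    p,R=cmd();p=p+R.apply(np.array(r[:3])*200);R=R*Ro.from_rotvec(np.radians(45)*np.array(r[3:6]))
    json.dump(dict(p=p.tolist(),q=R.as_quat().tolist()),open("cmd.json","w"));chk()
def chk():
    p,R=cmd();o=bot.get_obs();m=Ro.from_euler("xyz",o["tcp_rot"])
    print("cmd",p.round(1),"meas",o["tool_pos"].round(1),"rotdiff deg",np.degrees((R.inv()*m).as_rotvec()).round(2),"F",o["contact_force"].round(1),"M",o["moment"].round(2),"w",round(o["grip_width"],1),"t",round(o["time"],2))
def tool(yaw,tilt=0): # tool down, jaw x at yaw deg, tilt deg about tool x
    return Ro.from_euler("z",yaw,degrees=True)*Ro.from_euler("x",180,degrees=True)*Ro.from_euler("x",tilt,degrees=True)
def need(p,R):
    p0,R0=cmd();print((R0.inv().apply(np.array(p)-p0)/200).round(3).tolist(),((R0.inv()*R).as_rotvec()/np.radians(45)).round(3).tolist())
E
python3 - <<'E'
from h import *
for n,px,z in(("vial",(190,172),45),("slim",(191,252),50)):
    print(n,onz("top",px,z).round(1))
p,R=cmd();print(R.as_matrix().round(2));chk()
E
python3 -m inch '[[[-0.5,-1,0,0,0,-1,0],[-0.5,-1,0,0,0,-1,0],[-0.5,-1,0,0,0,-1,0],[-0.5,-1,0,0,0,-1,0],[-0.5,-1,0,0,0,-1,0],[-0.5,-1,0,0,0,-1,0],[-0.5,-1,0,0,0,-1,0],[-0.5,-1,0,0,0,-1,0],[-0.5,-1,0,0,0,-1,0],[-0.5,-1,0,0,0,-1,0]]]'
python3 - <<'E'
from h import *
apply([-.5,-1,0,0,0,-1])
E
```

```text
vial [610.8 186.2  45. ]
slim [445.9 176.4  50. ]
[[ 0.28 -0.96 -0.  ]
 [-0.96 -0.28 -0.  ]
 [ 0.    0.   -1.  ]]
cmd [ 147.  -504.   205.6] meas [ 147.  -503.6  205. ] rotdiff deg [ 0.01 -0.08  0.  ] F [ 0.2  0.2 -0.1] M [-0.02 -0.03  0.02] w 91.9 t 0.1
time: 1.35
tool_pos: [310.8, -352.2, 205.6]
tcp_rot: [3.142, 0.0, -0.502]
contact_force: [0.4, 0.9, -0.1]
grip_width: 46.1
cmd [ 311.  -352.   205.6] meas [ 310.8 -352.2  205.6] rotdiff deg [-0.   -0.    0.04] F [ 0.4  0.9 -0.1] M [ 0.01 -0.05  0.04] w 46.1 t 1.35
```

```bash
python3 -m inch '[[[0.4,-1,0,0,0,-0.828,0],[0.4,-1,0,0,0,-0.828,0],[0.4,-1,0,0,0,-0.828,0],[0.4,-1,0,0,0,-0.828,0],[0.4,-1,0,0,0,-0.828,0],[0.4,-1,0,0,0,-0.828,0],[0.4,-1,0,0,0,-0.828,0],[0.4,-1,0,0,0,-0.828,0],[0.4,-1,0,0,0,-0.828,0],[0.4,-1,0,0,0,-0.828,0]]]'
python3 - <<'E'
from h import *
apply([.4,-1,0,0,0,-.828])
need([530.5,189.4,100],tool(8.5))
E
```

```text
time: 2.6
tool_pos: [477.2, -215.3, 205.7]
tcp_rot: [3.141, -0.0, 0.148]
contact_force: [-0.6, -0.2, 0.8]
grip_width: 45.8
cmd [ 477.3 -215.1  205.6] meas [ 477.2 -215.3  205.7] rotdiff deg [-0.01  0.    0.03] F [-0.6 -0.2  0.8] M [-0.03 -0.11  0.05] w 45.8 t 2.6
[0.563, -1.961, 0.528] [-0.0, 0.0, 0.0]
```

```bash
python3 -m inch '[[[0.28,-1,0,0,0,0,0],[0.28,-1,0,0,0,0,0],[0.28,-1,0,0,0,0,0],[0.28,-1,0,0,0,0,0],[0.28,-1,0,0,0,0,0],[0.28,-1,0,0,0,0,0],[0.28,-1,0,0,0,0,0],[0.28,-1,0,0,0,0,0],[0.28,-1,0,0,0,0,0],[0.28,-1,0,0,0,0,0]]]'
python3 - <<'E'
from h import *
apply([.28,-1,0,0,0,0])
E
python3 -m inch '[[[0.283,-0.961,0.528,0,0,0,0],[0.283,-0.961,0.528,0,0,0,0],[0.283,-0.961,0.528,0,0,0,0],[0.283,-0.961,0.528,0,0,0,0],[0.283,-0.961,0.528,0,0,0,0],[0.283,-0.961,0.528,0,0,0,0],[0.283,-0.961,0.528,0,0,0,0],[0.283,-0.961,0.528,0,0,0,0],[0.283,-0.961,0.528,0,0,0,0],[0.283,-0.961,0.528,0,0,0,0]]]'
python3 - <<'E'
from h import *
apply([.283,-.961,.528,0,0,0])
T=np.eye(4);p,R=cmd();T[:3,:3]=R.as_matrix();T[:3,3]=p
S=[]
w=23
for sx in(-1,1):
    S+= [(tp(T,(sx*w,-9.5,0)),tp(T,(sx*w,9.5,0)),(0,255,255)),(tp(T,(sx*w,0,0)),tp(T,(sx*w,0,-40)),(0,255,255))]
C=frame(530.5,189.4,28,98.5)
out=[]
for n,roi in(("top",(150,150,90,90)),("side",(170,190,90,100))):
    im=bot.capture(n)[:,:,::-1].copy();cv2.imwrite(f"pics/{n}1.png",im)
    x,y,w_,h_=roi;out.append(cv2.resize(crop(n,im,x,y,w_,h_,5,S,None),(400,450)))
cv2.imwrite("pics/ov3.png",np.hstack(out))
E
```

```text
time: 3.85
tool_pos: [503.1, -9.3, 205.6]
tcp_rot: [3.142, 0.0, 0.148]
contact_force: [0.5, -0.2, -1.3]
grip_width: 45.3
cmd [503.1  -9.  205.6] meas [503.1  -9.3 205.6] rotdiff deg [-0.   -0.    0.02] F [ 0.5 -0.2 -1.3] M [-0.02 -0.16 -0.05] w 45.3 t 3.85
time: 5.1
tool_pos: [530.7, 189.2, 100.1]
tcp_rot: [3.142, -0.0, 0.148]
contact_force: [-0.2, -0.1, -0.6]
grip_width: 46.2
cmd [530.6 189.4 100. ] meas [530.7 189.2 100.1] rotdiff deg [-0.    0.01  0.02] F [-0.2 -0.1 -0.6] M [-0.05 -0.13  0.03] w 46.2 t 5.1
```

View pics/ov3.png

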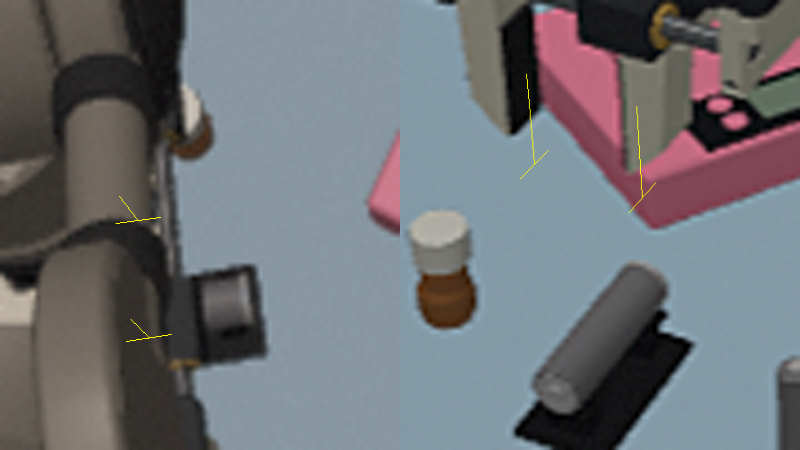

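```bash
python3 -m inch '[[[0,0,0.2,0,0,0,0],[0,0,0.3,0,0,0,0],[0,0,0.37,0,0,0,0],[0,0,0.4,0,0,0,0],[0,0,0.415,0,0,0,0],[0,0,0.425,0,0,0,0],[0,0,0.43,0,0,0,0],[0,0,0.43,0,0,0,0],[0,0,0.43,0,0,0,0],[0,0,0.43,0,0,0,0]]]'
python3 - <<'E'
from h import *
apply([0,0,.43,0,0,0])
T=np.eye(4);p,R=cmd();T[:3,:3]=R.as_matrix();T[:3,3]=p
S=[]
w=23
for sx in(-1,1):
    S+= [(tp(T,(sx*w,-9.5,0)),tp(T,(sx*w,9.5,0)),(0,255,255)),(tp(T,(sx*w,0,0)),tp(T,(sx*w,0,-40)),(0,255,255))]
n="side"
im=bot.capture(n)[:,:,::-1].copy();cv2.imwrite(f"pics/{n}2.png",im)
crop(n,im,160,200,110,110,5,S,"pics/ov4.png")
E
```

```text
time: 6.45
tool_pos: [530.7, 189.4, 14.1]
tcp_rot: [3.141, -0.0, 0.149]
contact_force: [-0.4, 0.0, 0.1]
grip_width: 45.9
cmd [530.6 189.4  14. ] meas [530.7 189.4  14.1] rotdiff deg [-0.01  0.02 -0.  ] F [-0.4  0.   0.1] M [-0.04 -0.16 -0.02] w 45.9 t 6.45
```

View pics/ov4.png

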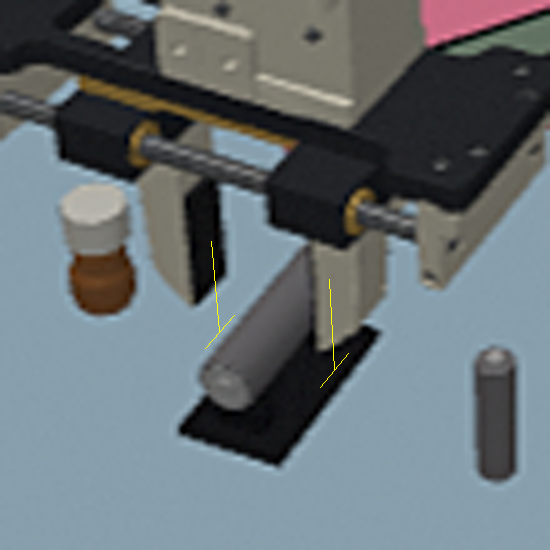

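```bash
python3 -m inch '[[[0,0,0.01,0,0,0,0],[0,0,0.02,0,0,0,0],[0,0,0.025,0,0,0,0],[0,0,0.025,0,0,0,0.1],[0,0,0.025,0,0,0,0.2],[0,0,0.025,0,0,0,0.3],[0,0,0.025,0,0,0,0.3],[0,0,0.025,0,0,0,0.3],[0,0,0.025,0,0,0,0.3],[0,0,0.025,0,0,0,0.3]]]'
python3 - <<'E'
from h import *
apply([0,0,.025,0,0,0])
T=np.eye(4);p,R=cmd();T[:3,:3]=R.as_matrix();T[:3,3]=p
S=[]
w=bot.get_obs()["grip_width"]/2
for sx in(-1,1):
    for z,c in((0,(0,255,255)),(-19,(0,255,0))):
        S+= [(tp(T,(sx*w,-9.5,z)),tp(T,(sx*w,9.5,z)),c)]
    S+=[(tp(T,(sx*w,-9.5,0)),tp(T,(sx*w,-9.5,-40)),(0,255,255))]
n="side"
im=bot.capture(n)[:,:,::-1].copy();cv2.imwrite(f"pics/{n}3.png",im)
crop(n,im,175,220,70,80,8,S,"pics/ov5.png")
E
```

```text
time: 7.75
tool_pos: [530.6, 189.4, 9.0]
tcp_rot: [3.141, 0.0, 0.149]
contact_force: [0.0, -0.3, 0.4]
grip_width: 32.2
cmd [530.6 189.4   9. ] meas [530.6 189.4   9. ] rotdiff deg [-0.01 -0.    0.  ] F [ 0.  -0.3  0.4] M [-0.04 -0.07  0.01] w 32.2 t 7.75
```

View pics/ov5.png

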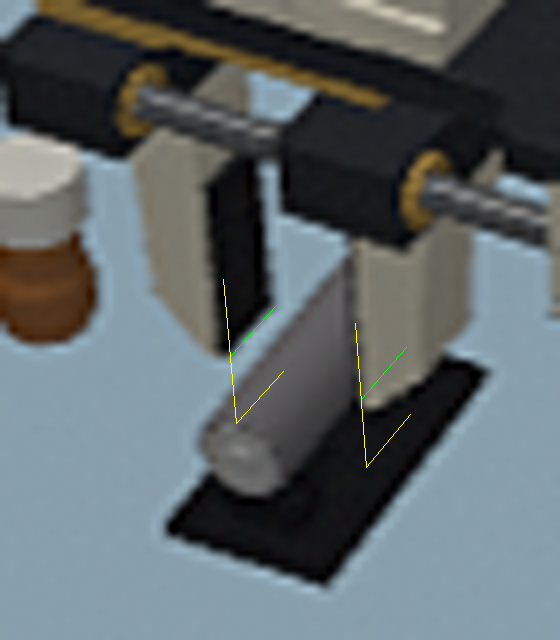

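Run:
```python
from h import *
n="top"
im=bot.capture(n)[:,:,::-1].copy();cv2.imwrite(f"pics/{n}3.png",im)
T=np.eye(4);p,R=cmd();T[:3,:3]=R.as_matrix();T[:3,3]=p
S=[(tp(T,(-95,a,-66)),tp(T,(95,a,-66)),(0,255,255)) for a in(-37.5,37.5)]
S+=[(tp(T,(a,-37.5,-66)),tp(T,(a,37.5,-66)),(0,255,255)) for a in(-95,95)]
crop(n,im,120,130,140,140,4,S,"pics/ov6.png")
```

View pics/ov6.png

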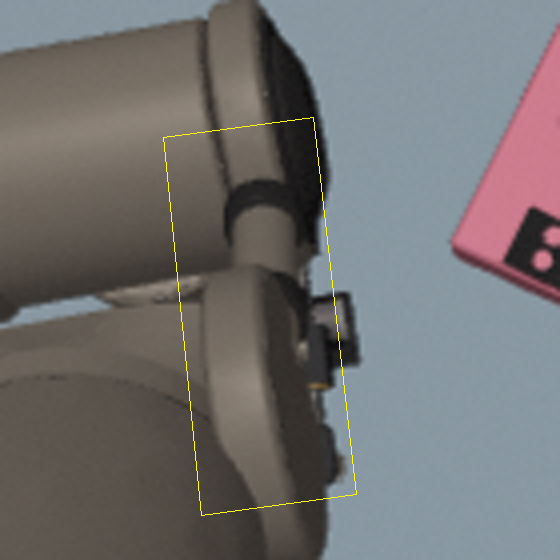

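```bash
python3 -m inch '[[[0,0,0.005,0,0,0,0.3],[0,0,0.01,0,0,0,0.3],[0,0,0.015,0,0,0,0.3],[0,0,0.02,0,0,0,0.3],[0,0,0.02,0,0,0,0.3],[0,0,0.02,0,0,0,0.3],[0,0,0.023,0,0,0,0.3],[0,0,0.026,0,0,0,0.3],[0,0,0.028,0,0,0,0.3],[0,0,0.030,0,0,0,0.3]]]'
python3 - <<'E'
from h import *
apply([0,0,.03,0,0,0])
E
```

```text
time: 9.1
tool_pos: [530.6, 189.4, 3.0]
tcp_rot: [3.142, 0.0, 0.149]
contact_force: [-0.5, -0.1, 0.2]
grip_width: 31.8
cmd [530.6 189.4   3. ] meas [530.6 189.4   3. ] rotdiff deg [-0.01 -0.    0.  ] F [-0.5 -0.1  0.2] M [-0.05 -0.18  0.03] w 31.8 t 9.1
```

```bash
python3 -m inch '[[[0,0,0.003,0,0,0,0.3],[0,0,0.006,0,0,0,0.3],[0,0,0.01,0,0,0,0.3],[0,0,0.015,0,0,0,0.3],[0,0,0.015,0,0,0,0.3],[0,0,0.02,0,0,0,0.3],[0,0,0.02,0,0,0,0.3],[0,0,0.02,0,0,0,0.3],[0,0,0.02,0,0,0,0.3],[0,0,0.02,0,0,0,0.3]]]'
python3 - <<'E'
from h import *
apply([0,0,.02,0,0,0])
E
```

```text
time: 10.35
tool_pos: [530.6, 189.4, -1.0]
tcp_rot: [3.142, 0.0, 0.149]
contact_force: [-0.2, 0.3, -0.2]
grip_width: 32.2
cmd [530.6 189.4  -1. ] meas [530.6 189.4  -1. ] rotdiff deg [-0.01 -0.    0.  ] F [-0.2  0.3 -0.2] M [-0.03 -0.12 -0.04] w 32.2 t 10.35
```

```bash
python3 -m inch '[[[0,0,0.01,0,0,0,0.3],[0,0,0.02,0,0,0,0.3],[0,0,0.03,0,0,0,0.3],[0,0,0.035,0,0,0,0.3],[0,0,0.035,0,0,0,0.3],[0,0,0.035,0,0,0,0.3],[0,0,0.035,0,0,0,0.3],[0,0,0.035,0,0,0,0.3],[0,0,0.035,0,0,0,0.3],[0,0,0.035,0,0,0,0.3]]]'
python3 - <<'E'
from h import *
apply([0,0,.035,0,0,0]);print(bot.grip_depth)
T=np.eye(4);p,R=cmd();T[:3,:3]=R.as_matrix();T[:3,3]=p
S=[]
w=bot.get_obs()["grip_width"]/2
for sx in(-1,1):
    for z,c in((-19,(0,255,0)),):
        S+= [(tp(T,(sx*w,-9.5,z)),tp(T,(sx*w,9.5,z)),c)]
n="side"
im=bot.capture(n)[:,:,::-1].copy();cv2.imwrite(f"pics/{n}4.png",im)
crop(n,im,175,220,70,80,8,S,"pics/ov7.png")
E
```

```text
time: 11.6
tool_pos: [530.6, 189.4, -8.0]
tcp_rot: [3.141, 0.0, 0.149]
contact_force: [0.3, 0.2, 0.1]
grip_width: 32.5
cmd [530.6 189.4  -8. ] meas [530.6 189.4  -8. ] rotdiff deg [-0.01 -0.   -0.  ] F [0.3 0.2 0.1] M [ 0.03 -0.12  0.01] w 32.5 t 11.6
18.8
```

View pics/ov7.png

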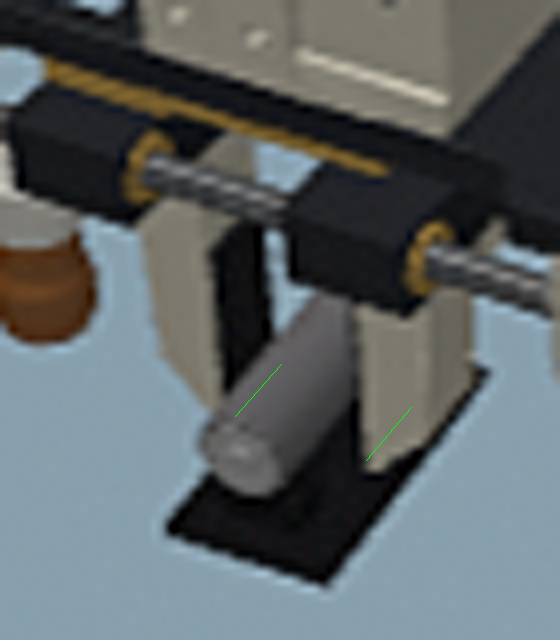

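```bash
python3 -m inch '[[[0,0,0,0,0,0,0.4],[0,0,0,0,0,0,0.5],[0,0,0,0,0,0,1],[0,0,0,0,0,0,1],[0,0,0,0,0,0,1],[0,0,0,0,0,0,1],[0,0,0,0,0,0,1],[0,0,0,0,0,0,1],[0,0,-0.02,0,0,0,1],[0,0,-0.05,0,0,0,1]]]'
python3 - <<'E'
from h import *
apply([0,0,-.05,0,0,0])
n="side"
im=bot.capture(n)[:,:,::-1].copy();cv2.imwrite(f"pics/{n}5.png",im)
crop(n,im,175,210,70,80,8,[],"pics/ov8.png")
E
```

```text
time: 12.9
tool_pos: [531.4, 189.5, 2.3]
tcp_rot: [-3.142, -0.001, 0.148]
contact_force: [0.6, -0.5, -0.0]
grip_width: 19.9
cmd [530.6 189.4   2. ] meas [531.4 189.5   2.3] rotdiff deg [0.   0.08 0.01] F [ 0.6 -0.5 -0. ] M [-0.02 -0.13 -0.04] w 19.9 t 12.9
```

View pics/ov8.png

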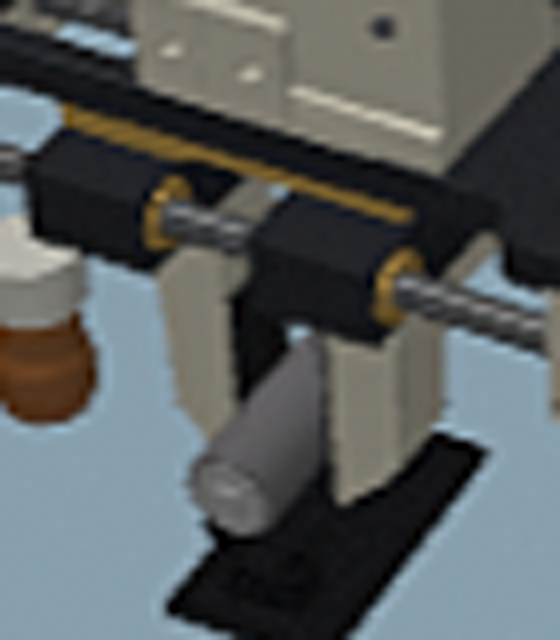

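```bash
python3 -m inch '[[[0,0,-0.15,0,0,0,1],[0,0,-0.35,0,0,0,1],[0,0.1,-0.55,0,0,0,1],[0,0.3,-0.65,0,0,0,1],[0,0.5,-0.65,0,0,0,1],[0,0.7,-0.65,0,0,0,1],[0,0.85,-0.65,0,0,0,1],[0,0.95,-0.65,0,0,0,1],[0,1,-0.65,0,0,0,1],[0,1,-0.65,0,0,0,1]]]'
python3 - <<'E'
from h import *
apply([0,1,-.65,0,0,0])
T=np.eye(4);p,R=cmd();T[:3,:3]=R.as_matrix();T[:3,3]=p
C=np.eye(4);C[:3,:3]=T[:3,:3]@np.array([[0,1,0],[-1,0,0],[0,0,1]]).T.T if 0 else np.c_[-T[:3,1],T[:3,0],T[:3,2]]
C[:3,3]=tp(T,(0,0,-36))
out=[]
for n in("side","top"):
    im=bot.capture(n)[:,:,::-1].copy();cv2.imwrite(f"pics/{n}6.png",im)
    u=proj(n,C[:3,3]).astype(int);print(n,u)
    out.append(crop(n,im,max(u[0]-25,0),max(u[1]-30,0),50,60,8,cell_segs(C),None))
cv2.imwrite("pics/ov9.png",np.hstack(out))
E
```

```text
time: 14.2
tool_pos: [560.3, -8.3, 132.0]
tcp_rot: [-3.141, -0.0, 0.148]
contact_force: [0.9, 0.3, -0.9]
grip_width: 20.3
cmd [560.2  -8.4 132. ] meas [560.3  -8.3 132. ] rotdiff deg [0.01 0.01 0.03] F [ 0.9  0.3 -0.9] M [ 0.   -0.11  0.01] w 20.3 t 14.2
side [266 141]
top [287 183]
```

View pics/ov9.png

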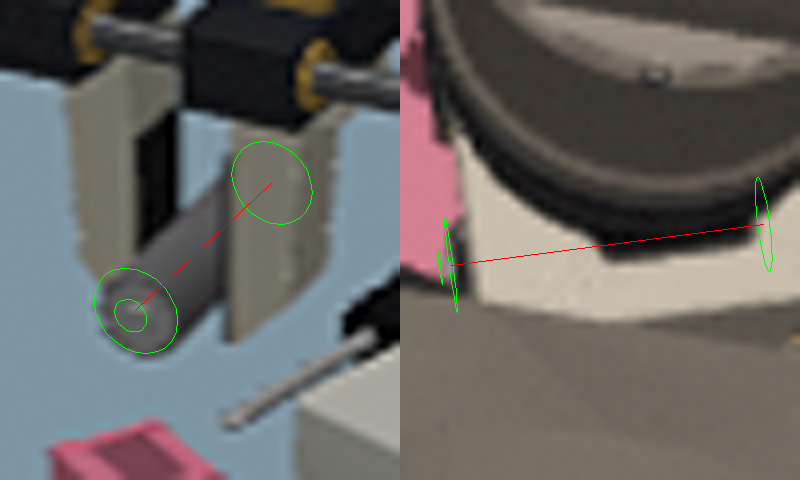

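```bash
cat >> h.py <<'E'
CR=dict(x=585.7,y=-239.6,z=58,yaw=80.2,d=36.0)
def pose_mid(th,mx,mz,my=0):
    Tc=frame(CR["x"],CR["y"],CR["z"],CR["yaw"]);R=tool(CR["yaw"]-90,th)
    return tp(Tc,(mx,my,mz))+R.apply([0,0,CR["d"]]),R
def pose_B(th,bx,bz,ret=0,my=0):
    t=np.radians(th);a=np.array([np.cos(t),np.sin(t)]);n=np.array([-a[1],a[0]])
    m=np.array([bx,bz])+10.5*n-35*a+ret*a
    return pose_mid(th,m[0],m[1],my)
def celltool():
    p,R=cmd();M=R.as_matrix();C=np.eye(4);C[:3,:3]=np.c_[-M[:,1],M[:,0],M[:,2]];C[:3,3]=p-M[:,2]*CR["d"];return C
def look(tag,rad=50):
    T=frame(CR["x"],CR["y"],CR["z"],CR["yaw"]);out=[]
    for n in("side","top"):
        im=bot.capture(n)[:,:,::-1].copy();cv2.imwrite(f"pics/{n}_{tag}.png",im)
        u=proj(n,tp(T,(0,0,0))).astype(int)
        for s in([],cradle_segs(T)+cell_segs(celltool())):
            out.append(cv2.resize(crop(n,im,u[0]-rad,u[1]-rad+5,2*rad,2*rad-20,4,s,None),(400,int(400*(2*rad-20)/(2*rad)))))
    cv2.imwrite(f"pics/look_{tag}.png",np.vstack([np.hstack(out[:2]),np.hstack(out[2:])])[:600])
E
python3 - <<'E'
from h import *
p,R=pose_B(30,36,26,40);print(p.round(1));need(p,R)
E
```

```text
[ 594.7 -187.3   64.4]
[0.038, 0.91, 0.338] [0.661, 0.107, 0.398]
```

```bash
python3 -m inch '[[[0.01,0.2,0,0.2,0.03,0.1,1],[0.02,0.45,0,0.4,0.06,0.2,1],[0.03,0.7,0,0.55,0.09,0.33,1],[0.038,0.85,0.02,0.661,0.107,0.398,1],[0.038,0.91,0.1,0.661,0.107,0.398,1],[0.038,0.91,0.2,0.661,0.107,0.398,1],[0.038,0.91,0.28,0.661,0.107,0.398,1],[0.038,0.91,0.32,0.661,0.107,0.398,1],[0.038,0.91,0.338,0.661,0.107,0.398,1],[0.038,0.91,0.338,0.661,0.107,0.398,1]]]'
python3 - <<'E'
from h import *
apply([.038,.91,.338,.661,.107,.398])
look("a")
E
```

```text
time: 15.55
tool_pos: [595.2, -186.6, 65.1]
tcp_rot: [-2.618, -0.001, -0.171]
contact_force: [2.4, 1.2, -1.0]
grip_width: 19.8
cmd [ 594.7 -187.2   64.4] meas [ 595.2 -186.6   65.1] rotdiff deg [-0.01  0.03 -0.07] F [ 2.4  1.2 -1. ] M [-0.15 -0.23 -0.06] w 19.8 t 15.55
```

View pics/look_a.png

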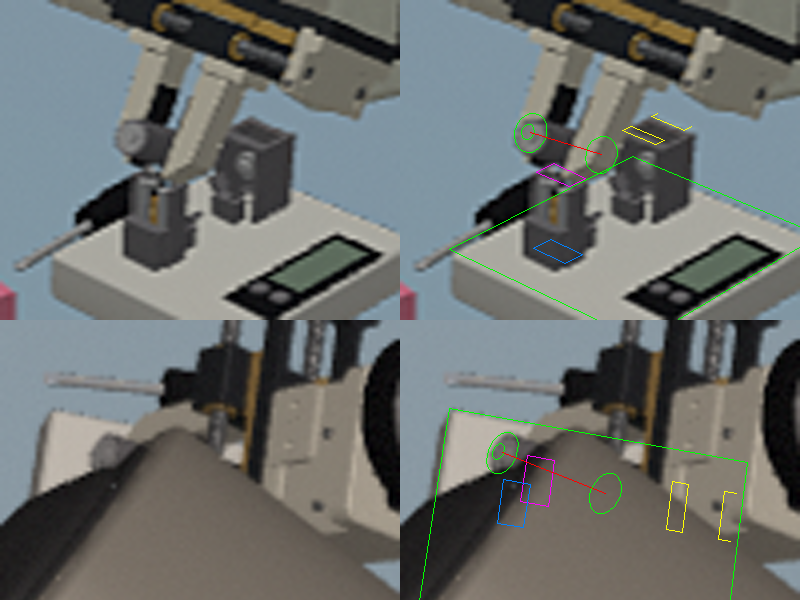

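Run:
```python
from h import *
im=cv2.imread("pics/side0.png");T=frame(585.7,-239.6,58,80.2)
S=cradle_segs(T)
a=crop("side",im,292,122,50,52,8,[],None);b=crop("side",im,292,122,50,52,8,S,None)
cv2.imwrite("pics/z1.png",np.hstack([a,b]))
im=cv2.imread("pics/top0.png")
a=crop("top",im,362,165,76,45,5,[],None);b=crop("top",im,362,165,76,45,5,S,None)
cv2.imwrite("pics/z2.png",np.hstack([a,b]))
im=cv2.imread("pics/side_a.png")
a=crop("side",im,290,110,50,52,8,[],None);b=crop("side",im,290,110,50,52,8,cell_segs(celltool()),None)
cv2.imwrite("pics/z3.png",np.hstack([a,b]))
```

```text
(no output)
```

View pics/z1.png

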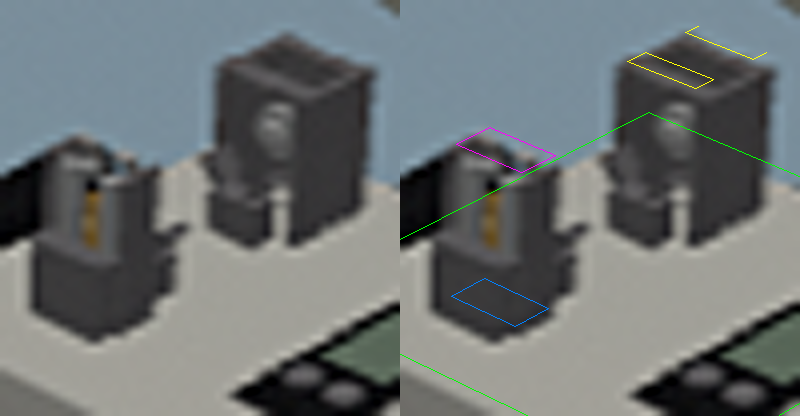

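View pics/z2.png

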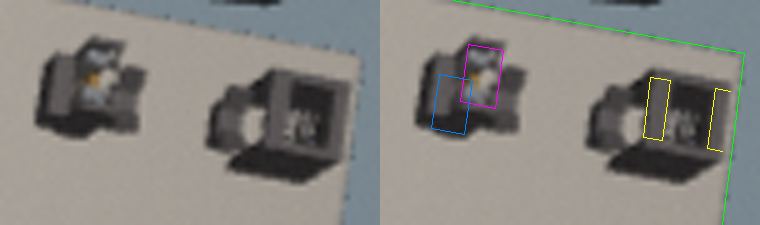

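View pics/z3.png

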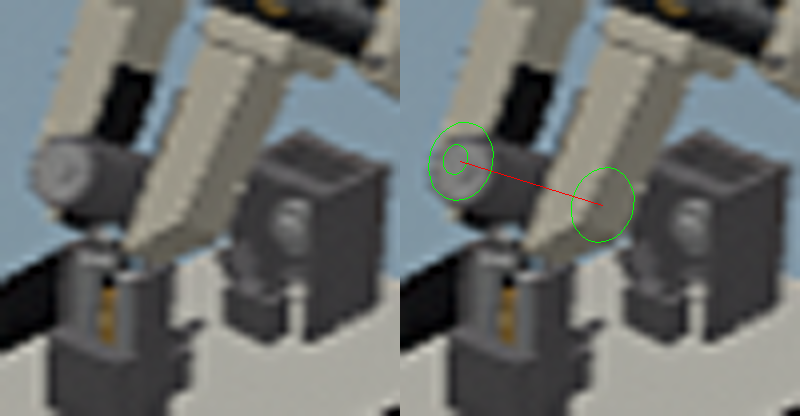

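Run:
```python
from h import *
T=frame(585.7,-239.6,58,80.2)
for n,x,y,k in(("side",292,122,8),("top",362,165,5)):
    for q in((37.5,0,0),(37.5,0,10),(-32.5,0,0),(32,0,14),(-28,0,19),(0,0,0),(0,1,0),(0,0,1),(1,0,0)):
        print(n,q,((proj(n,tp(T,q))-[x,y]+.5)*k).round(1))
im=cv2.imread("pics/side0.png")
cv2.imwrite("pics/z4.png",np.clip(1.4*np.hstack([crop("side",im,293,130,25,40,16,[],None),crop("side",im,317,122,25,40,16,[],None)]).astype(float),0,255).astype(np.uint8))
```

```text
side (37.5, 0, 0) [106.1 211.9]
side (37.5, 0, 10) [107.4 179.9]
side (-32.5, 0, 0) [267.2 129.1]
side (32, 0, 14) [121.  160.4]
side (-28, 0, 19) [260.9  74.5]
side (0, 0, 0) [193.8 166.8]
side (0, 1, 0) [196.5 168. ]
side (0, 0, 1) [193.9 163.7]
side (1, 0, 0) [191.5 168. ]
top (37.5, 0, 0) [92.3 88.4]
top (37.5, 0, 10) [98.7 82.4]
top (-32.5, 0, 0) [261.8 119.4]
top (32, 0, 14) [114.8  82.4]
top (-28, 0, 19) [266.6 106.5]
top (0, 0, 0) [183.1 105. ]
top (0, 1, 0) [182.7 107.3]
top (0, 0, 1) [183.8 104.4]
top (1, 0, 0) [180.6 104.5]
```

View pics/z4.png

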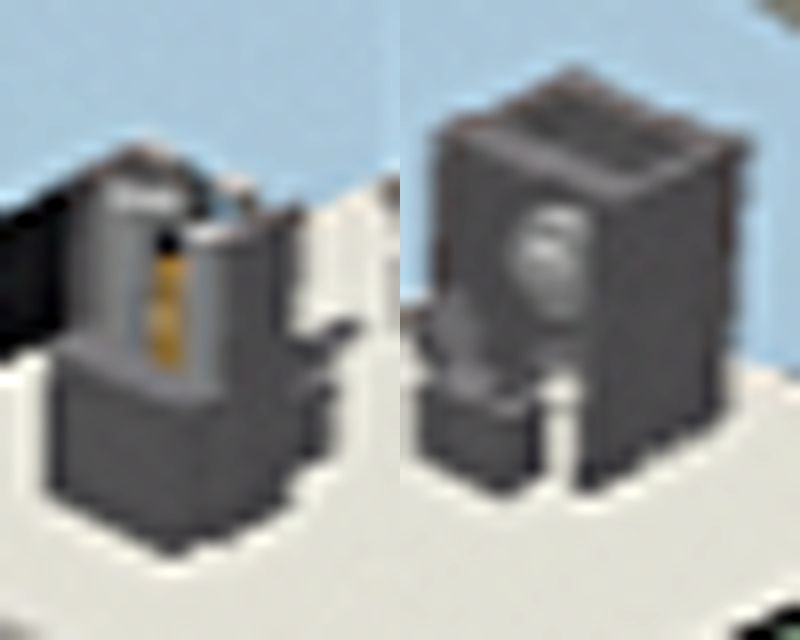

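Run:
```python
from h import *
im=cv2.imread("pics/top0.png");T=frame(585.7,-239.6,58,80.2)
S=cradle_segs(T)
S=[s for s in S if s[2]!=(0,255,0)]
a=crop("top",im,400,172,35,34,11,[],None);b=crop("top",im,366,168,35,34,11,[],None)
c=crop("top",im,400,172,35,34,11,S,None)
cv2.imwrite("pics/z5.png",np.clip(1.5*np.hstack([a,b]).astype(float),0,255).astype(np.uint8))
for q in((-28,-12.5,19),(-28,12.5,19),(-60,-12.5,19),(-60,12.5,19),(-28,0,19)): print(q,((proj("top",tp(T,q))-[400,172]+.5)*11).round(0))
im=cv2.imread("pics/top_a.png");C=celltool()
u=proj("top",tp(C,(37.5,0,0)));x,y=int(u[0])-15,int(u[1])-15
cv2.imwrite("pics/z6.png",np.hstack([crop("top",im,x,y,32,32,12,[],None),crop("top",im,x,y,32,32,12,cell_segs(C),None)]))
```

```text
(-28, -12.5, 19) [177.  91.]
(-28, 12.5, 19) [160. 223.]
(-60, -12.5, 19) [351. 123.]
(-60, 12.5, 19) [335. 255.]
(-28, 0, 19) [168. 157.]
```

View pics/z5.png

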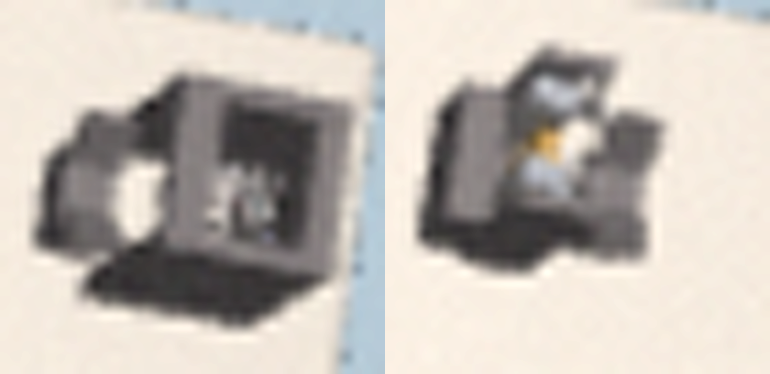

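View pics/z6.png

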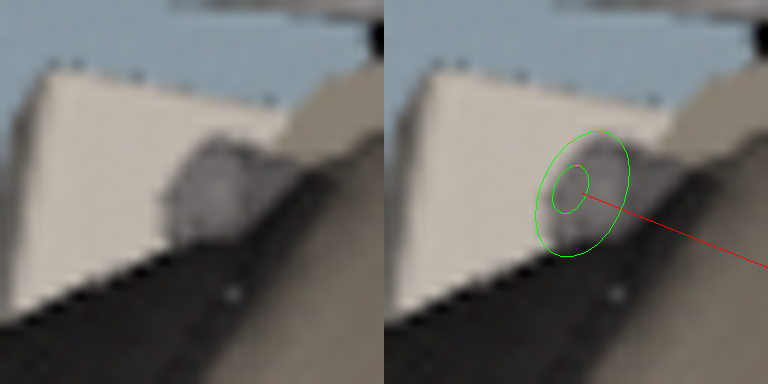

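```bash
cat >> h.py <<'E'
CR.update(d=35.5,e=1.7)
def pose_mid(th,mx,mz,my=0):
    Tc=frame(CR["x"],CR["y"],CR["z"],CR["yaw"]);R=tool(CR["yaw"]-90,th)
    return tp(Tc,(mx,my,mz))+R.apply([0,-CR["e"],CR["d"]]),R
def celltool():
    p,R=cmd();M=R.as_matrix();C=np.eye(4);C[:3,:3]=np.c_[-M[:,1],M[:,0],M[:,2]];C[:3,3]=p-M[:,2]*CR["d"]+M[:,1]*CR["e"];return C
E
python3 - <<'E'
from h import *
chk()
for r in(40,12,0): need(*pose_B(30,36,26,r))
E
```

```text
cmd [ 594.7 -187.2   64.4] meas [ 595.1 -187.2   65.1] rotdiff deg [-0.04  0.05 -0.05] F [1.2 1.4 0.1] M [-0.23 -0.27 -0.07] w 20.1 t 15.65
[0.0, -0.008, -0.003] [-0.0, -0.0, -0.0]
[0.0, 0.132, -0.003] [-0.0, -0.0, -0.0]
[0.0, 0.192, -0.003] [-0.0, -0.0, -0.0]
```

Run:
```python
from h import *
p,R=cmd(); need(p+[0,0,15],R)
q,R=pose_B(30,36,26,11); need(q+[0,0,18],R);need(q+[0,0,6],R);need(q,R)
```

```text
[0.0, -0.038, -0.065] [0.0, 0.0, 0.0]
[0.0, 0.092, -0.081] [-0.0, -0.0, -0.0]
[0.0, 0.122, -0.029] [-0.0, -0.0, -0.0]
[0.0, 0.137, -0.003] [-0.0, -0.0, -0.0]
```

```bash
python3 -m inch '[[[0,-0.02,-0.04,0,0,0,1],[0,-0.03,-0.075,0,0,0,1],[0,0,-0.081,0,0,0,1],[0,0.04,-0.081,0,0,0,1],[0,0.07,-0.081,0,0,0,1],[0,0.092,-0.081,0,0,0,1],[0,0.108,-0.055,0,0,0,1],[0,0.122,-0.029,0,0,0,1],[0,0.122,-0.029,0,0,0,1],[0,0.122,-0.029,0,0,0,1]]]'
python3 - <<'E'
from h import *
apply([0,.122,-.029,0,0,0])
look("b",45)
E
```

```text
time: 16.9
tool_pos: [590.7, -210.8, 57.3]
tcp_rot: [-2.618, -0.0, -0.171]
contact_force: [-0.2, 0.9, -1.1]
grip_width: 20.4
cmd [ 590.6 -210.9   57.3] meas [ 590.7 -210.8   57.3] rotdiff deg [-0.    0.   -0.02] F [-0.2  0.9 -1.1] M [-0.43 -0.08  0.02] w 20.4 t 16.9
```

View pics/look_b.png

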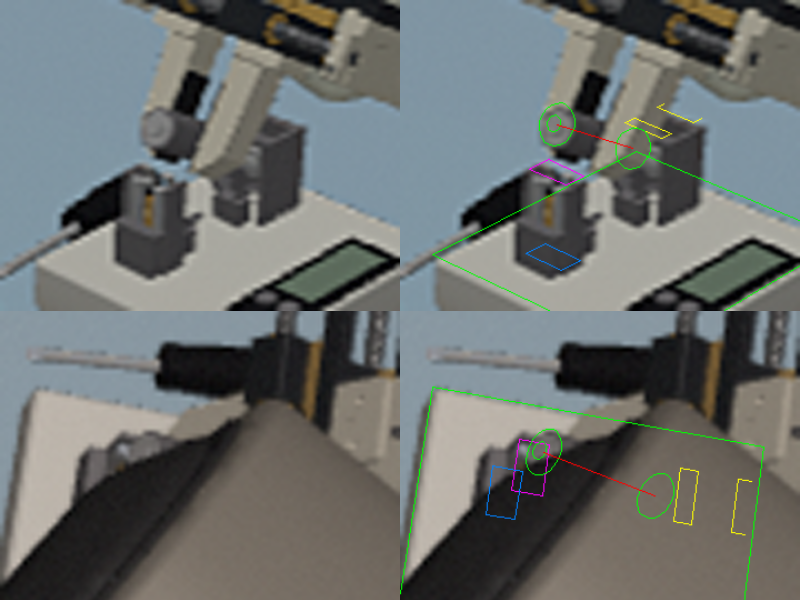

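Run:
```python
from h import *
for r in(11,6,2,0): need(*pose_B(30,36,26,r))
```

```text
[0.0, 0.015, 0.026] [-0.0, -0.0, -0.0]
[0.0, 0.04, 0.026] [-0.0, -0.0, -0.0]
[0.0, 0.06, 0.026] [-0.0, -0.0, -0.0]
[0.0, 0.07, 0.026] [-0.0, -0.0, -0.0]
```

```bash
python3 -m inch '[[[0,0.008,0.013,0,0,0,1],[0,0.015,0.026,0,0,0,1],[0,0.015,0.026,0,0,0,1],[0,0.025,0.026,0,0,0,1],[0,0.035,0.026,0,0,0,1],[0,0.045,0.026,0,0,0,1],[0,0.052,0.026,0,0,0,1],[0,0.06,0.026,0,0,0,1],[0,0.06,0.026,0,0,0,1],[0,0.06,0.026,0,0,0,1]]]'
python3 - <<'E'
from h import *
apply([0,.06,.026,0,0,0])
look("c",40)
E
```

```text
time: 18.25
tool_pos: [589.3, -218.6, 46.8]
tcp_rot: [-2.618, -0.0, -0.171]
contact_force: [0.1, -0.7, -1.8]
grip_width: 20.4
cmd [ 589.3 -218.6   46.8] meas [ 589.3 -218.6   46.8] rotdiff deg [-0.  0. -0.] F [ 0.1 -0.7 -1.8] M [-0.38 -0.08 -0.05] w 20.4 t 18.25
```

View pics/look_c.png

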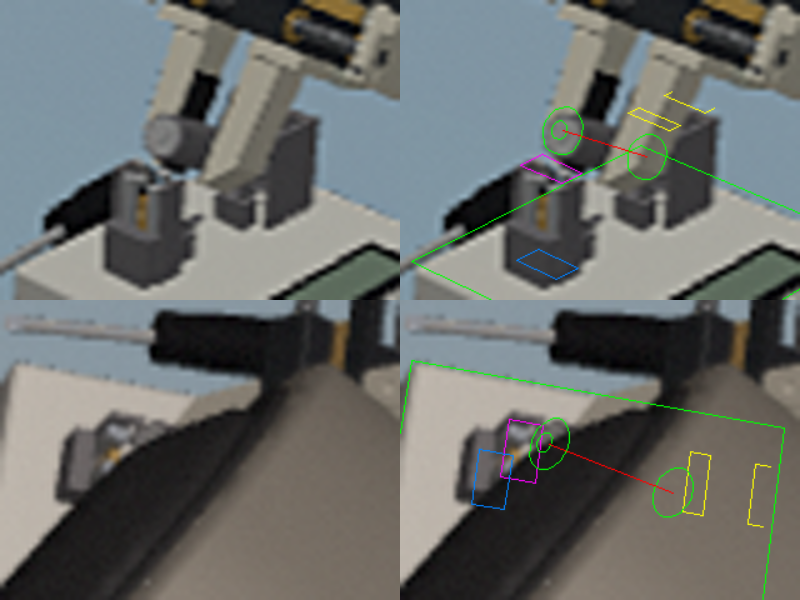

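Run:
```python
from h import *
for w in((30,35.8,25.8),(27.5,34.2,22.3),(25,32.8,19)): need(*pose_B(*w))
```

```text
[0.0, 0.011, 0.001] [-0.0, -0.0, -0.0]
[0.0, 0.032, 0.005] [-0.056, -0.0, -0.0]
[0.0, 0.051, 0.008] [-0.111, -0.0, -0.0]
```

```bash
python3 -m inch '[[[0,0.011,0.001,0,0,0,1],[0,0.018,0.002,-0.019,0,0,1],[0,0.025,0.004,-0.038,0,0,1],[0,0.032,0.005,-0.056,0,0,1],[0,0.038,0.006,-0.074,0,0,1],[0,0.045,0.007,-0.093,0,0,1],[0,0.051,0.008,-0.111,0,0,1],[0,0.051,0.008,-0.111,0,0,1],[0,0.051,0.008,-0.111,0,0,1],[0,0.051,0.008,-0.111,0,0,1]]]'
python3 - <<'E'
from h import *
apply([0,.051,.008,-.111,0,0])
for w in((22.5,31.5,15.8),(20,30.8,12.7),(17.5,30.5,10),(15,30.5,7.3)): need(*pose_B(*w))
look("d",40)
E
```

```text
time: 19.6
tool_pos: [587.9, -226.5, 40.3]
tcp_rot: [-2.705, -0.0, -0.171]
contact_force: [1.8, 2.9, 0.9]
grip_width: 20.2
cmd [ 587.9 -226.5   40.3] meas [ 587.9 -226.5   40.3] rotdiff deg [0.01 0.   0.  ] F [1.8 2.9 0.9] M [ 0.3  -0.11 -0.01] w 20.2 t 19.6
[0.0, 0.018, 0.004] [-0.056, -0.0, -0.0]
[0.0, 0.033, 0.009] [-0.111, -0.0, -0.0]
[0.0, 0.045, 0.013] [-0.167, -0.0, -0.0]
[0.0, 0.055, 0.017] [-0.222, -0.0, -0.0]
```

View pics/look_d.png

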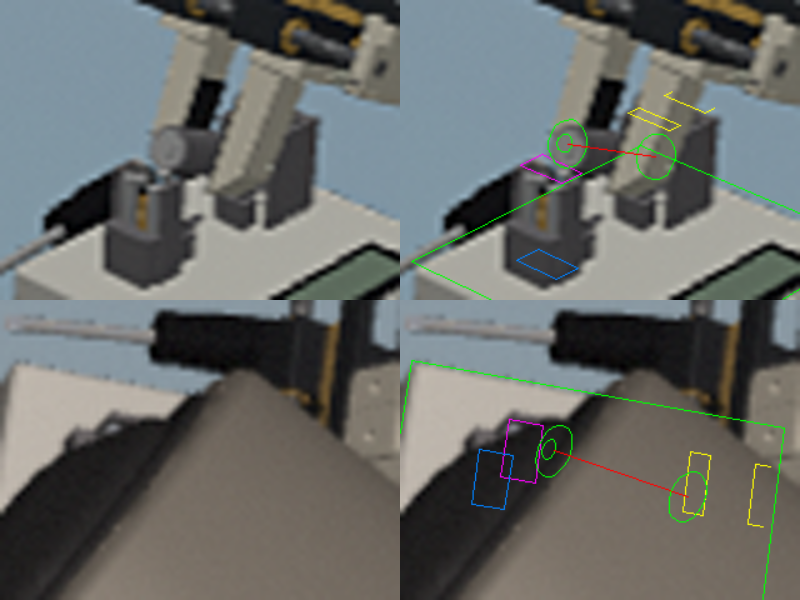

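```bash
python3 -m inch '[[[0,0.009,0.002,-0.028,0,0,1],[0,0.018,0.004,-0.056,0,0,1],[0,0.026,0.0065,-0.083,0,0,1],[0,0.033,0.009,-0.111,0,0,1],[0,0.039,0.011,-0.139,0,0,1],[0,0.045,0.013,-0.167,0,0,1],[0,0.05,0.015,-0.195,0,0,1],[0,0.055,0.017,-0.222,0,0,1],[0,0.055,0.017,-0.222,0,0,1],[0,0.055,0.017,-0.222,0,0,1]]]'
python3 - <<'E'
from h import *
apply([0,.055,.017,-.222,0,0])
for w in((12.5,30.5,4.6),(10,30.5,2),(7.5,30.5,-.8),(5,30.5,-3.6),(2.5,30.5,-6.8),(0,30.5,-10)): need(*pose_B(*w))
look("e",40)
E
```

```text
time: 20.95
tool_pos: [586.4, -234.8, 32.3]
tcp_rot: [-2.88, -0.0, -0.171]
contact_force: [1.0, 3.4, -0.8]
grip_width: 20.2
cmd [ 586.5 -234.9   32.5] meas [ 586.4 -234.8   32.3] rotdiff deg [-0.02 -0.01 -0.01] F [ 1.   3.4 -0.8] M [ 0.53 -0.26 -0.  ] w 20.2 t 20.95
[0.0, 0.009, 0.006] [-0.056, -0.0, -0.0]
[0.0, 0.017, 0.011] [-0.112, -0.0, -0.0]
[0.0, 0.025, 0.016] [-0.167, -0.0, -0.0]
[0.0, 0.033, 0.022] [-0.223, -0.0, -0.0]
[0.0, 0.041, 0.029] [-0.278, -0.0, -0.0]
[0.0, 0.049, 0.036] [-0.334, -0.0, -0.0]
```

View pics/look_e.png

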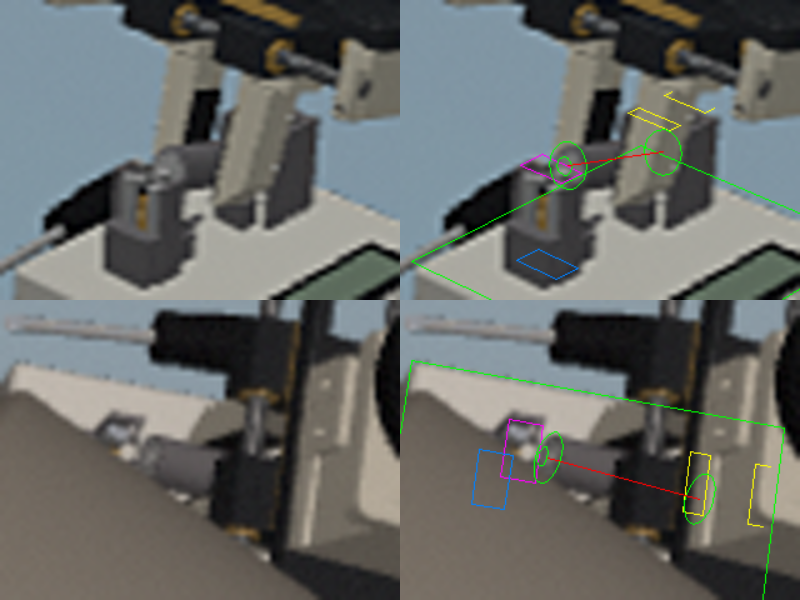

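```bash
python3 -m inch '[[[0,0.009,0.006,-0.056,0,0,1],[0,0.017,0.011,-0.112,0,0,1],[0,0.021,0.0135,-0.14,0,0,1],[0,0.025,0.016,-0.167,0,0,1],[0,0.029,0.019,-0.195,0,0,1],[0,0.033,0.022,-0.223,0,0,1],[0,0.037,0.0255,-0.25,0,0,1],[0,0.041,0.029,-0.278,0,0,1],[0,0.041,0.029,-0.278,0,0,1],[0,0.041,0.029,-0.278,0,0,1]]]'
python3 - <<'E'
from h import *
apply([0,.041,.029,-.278,0,0])
for w in((2.5,30.5,-6.8),(0,30.5,-10),(0,32,-10.3),(0,34.5,-10.3)): need(*pose_B(*w))
look("f",40)
E
```

```text
time: 22.3
tool_pos: [585.2, -241.2, 24.7]
tcp_rot: [-3.098, 0.0, -0.171]
contact_force: [-0.1, 4.3, -4.9]
grip_width: 19.9
cmd [ 585.4 -241.2   24.8] meas [ 585.2 -241.2   24.7] rotdiff deg [-0.01 -0.02 -0.  ] F [-0.1  4.3 -4.9] M [ 0.79 -0.14 -0.  ] w 19.9 t 22.3
[0.0, 0.0, 0.0] [-0.0, -0.0, -0.0]
[0.0, 0.006, 0.009] [-0.056, -0.0, -0.0]
[0.0, -0.001, 0.011] [-0.056, -0.0, -0.0]
[0.0, -0.014, 0.011] [-0.056, -0.0, -0.0]
```

View pics/look_f.png

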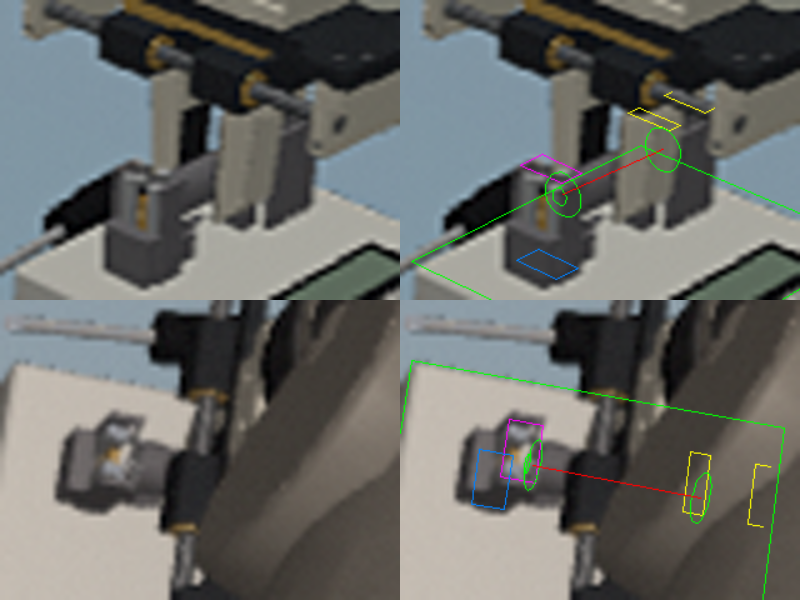

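```bash
python3 -m inch '[[[0,0.001,0.004,-0.01,0,0,1],[0,0.003,0.007,-0.028,0,0,1],[0,0.006,0.01,-0.056,0,0,1],[0,0.006,0.011,-0.056,0,0,1],[0,0.006,0.011,-0.056,0,0,1],[0,0.003,0.011,-0.056,0,0,1],[0,-0.002,0.011,-0.056,0,0,1],[0,-0.007,0.011,-0.056,0,0,1],[0,-0.012,0.011,-0.056,0,0,1],[0,-0.012,0.011,-0.056,0,0,1]]]'
python3 - <<'E'
from h import *
apply([0,-.012,.011,-.056,0,0])
look("g",35)
E
```

```text
time: 23.65
tool_pos: [585.8, -238.9, 22.7]
tcp_rot: [3.141, -0.0, -0.171]
contact_force: [-0.6, 3.7, -1.9]
grip_width: 20.3
cmd [ 585.8 -238.8   22.7] meas [ 585.8 -238.9   22.7] rotdiff deg [-0.01  0.01 -0.  ] F [-0.6  3.7 -1.9] M [ 0.58 -0.03 -0.04] w 20.3 t 23.65
```

View pics/look_g.png

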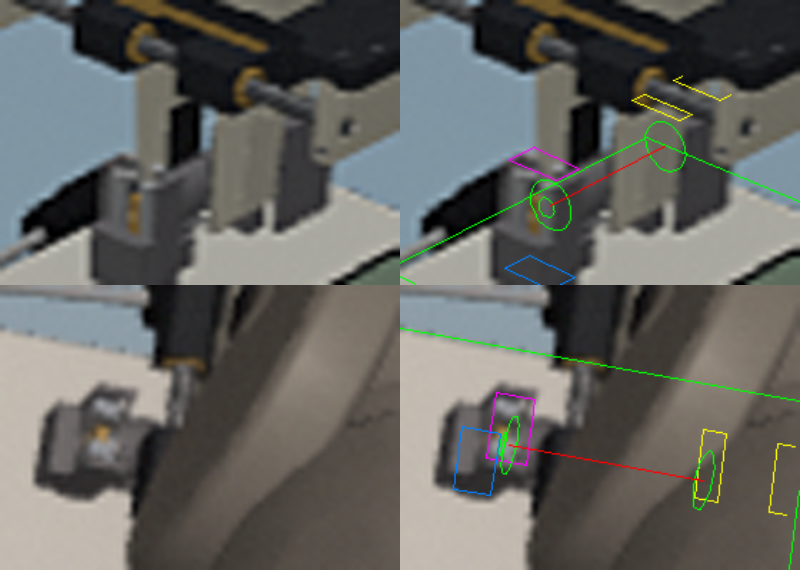

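```bash
python3 -m inch '[[[0,0,0.001,0,0,0,0.7],[0,0,0.001,0,0,0,0.5],[0,0,0.001,0,0,0,0.3],[0,0,0.001,0,0,0,0.1],[0,0,0.001,0,0,0,0.1],[0,0,0.001,0,0,0,0.1],[0,0,0.001,0,0,0,0.1],[0,0,0.001,0,0,0,0.1],[0,0,0.001,0,0,0,0.1],[0,0,0.001,0,0,0,0.1]]]'
python3 - <<'E'
from h import *
apply([0,0,.001,0,0,0])
look("h",35)
E
```

```text
time: 25.0
tool_pos: [585.8, -238.8, 22.5]
tcp_rot: [3.141, -0.0, -0.171]
contact_force: [0.2, 0.4, 1.5]
grip_width: 41.3
cmd [ 585.8 -238.8   22.5] meas [ 585.8 -238.8   22.5] rotdiff deg [-0.01 -0.   -0.  ] F [0.2 0.4 1.5] M [ 0.01 -0.05 -0.02] w 41.3 t 25.0
```

View pics/look_h.png

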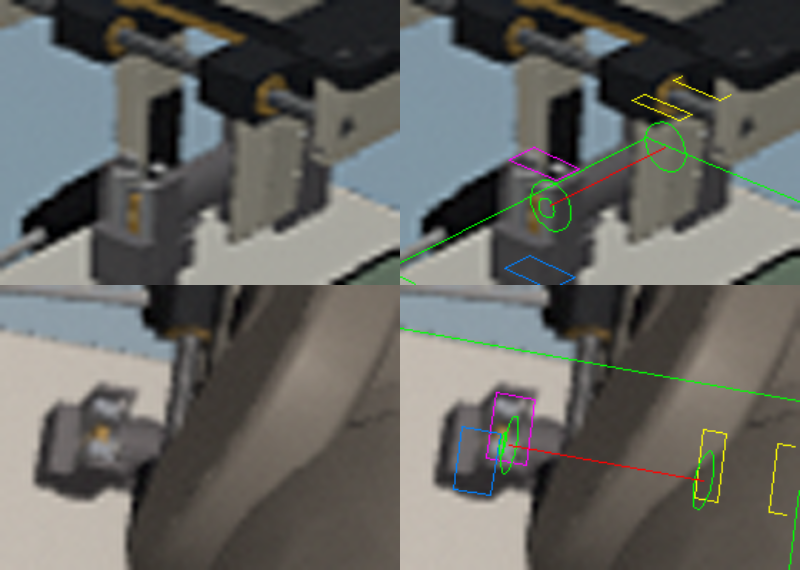

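Released; the cell stays in the cradle. Retreat straight up and aside, then inspect.

```bash
python3 -m inch '[[[0,0,-0.1,0,0,0,0.1],[0,0,-0.25,0,0,0,0.1],[0,0,-0.45,0,0,0,0.1],[0,0,-0.7,0,0,0,0.1],[0,0,-0.8,0,0,0,0.1],[0,0.2,-0.8,0,0,0,0.1],[0,0.4,-0.8,0,0,0,0.1],[-0.3,0.6,-0.8,0,0,0,0.1],[-0.4,0.8,-0.8,0,0,0,0.1],[-0.5,0.8,-0.8,0,0,0,0.1]]]'
python3 - <<'E'
from h import *
apply([-.5,.8,-.8,0,0,0])
look("i",35)
T=frame(585.7,-239.6,58,80.2)
a=[]
for n in("side","top"):
    im=cv2.imread(f"pics/{n}_i.png");u=proj(n,tp(T,(0,0,0))).astype(int)
    a.append(crop(n,im,u[0]-25,u[1]-27,50,50,8,[],None))
cv2.imwrite("pics/z7.png",np.hstack(a))
E
```

```text
time: 26.35
tool_pos: [457.7, -382.0, 182.3]
tcp_rot: [3.141, -0.0, -0.175]
contact_force: [0.9, 1.4, 0.2]
grip_width: 41.2
cmd [ 459.9 -379.3  182.5] meas [ 457.7 -382.   182.3] rotdiff deg [-0.05 -0.01  0.22] F [0.9 1.4 0.2] M [-0.02 -0.14  0.04] w 41.2 t 26.35
```

View pics/look_i.png

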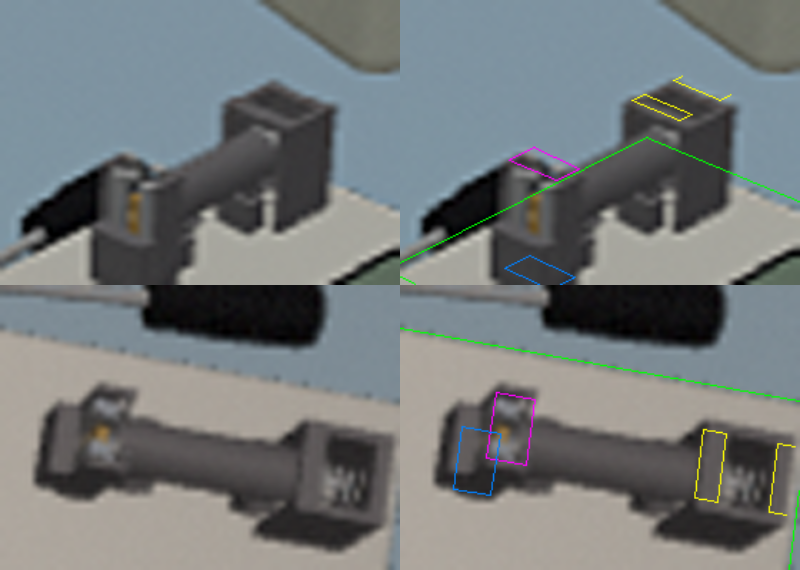

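View pics/z7.png

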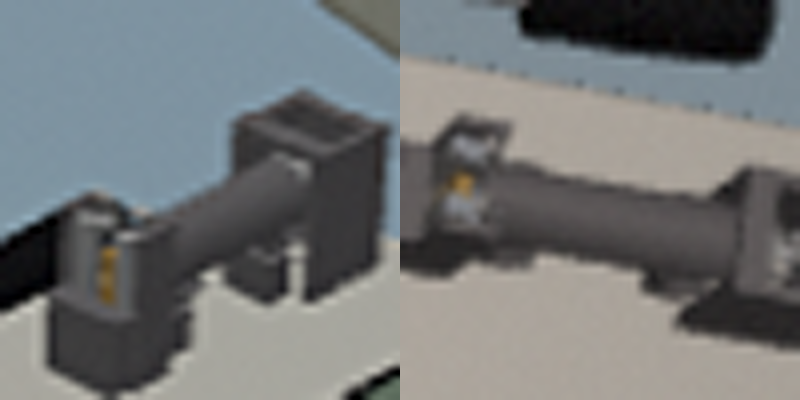

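Run:
```python
from h import *
T=frame(585.7,-239.6,58,80.2)
a=[];y=[]
for n in("side","top"):
    im=cv2.imread(f"pics/{n}_i.png");u=proj(n,tp(T,(0,0,0))).astype(int)
    a.append(crop(n,im,u[0]-25,u[1]-27,50,50,8,cell_segs(T),None))
    i2=np.clip(im*1.7,0,255).astype(np.uint8)
    y.append(crop(n,i2,u[0]-25,u[1]-27,50,50,8,[],None))
cv2.imwrite("pics/z8.png",np.hstack(a));cv2.imwrite("pics/z9.png",np.hstack(y))
chk()
```

```text
cmd [ 459.9 -379.3  182.5] meas [ 458.1 -379.8  182.7] rotdiff deg [ 0.02 -0.04  0.15] F [ 0.4  0.8 -0.1] M [-0.03 -0.05 -0.04] w 41.5 t 26.45
```

View pics/z8.png

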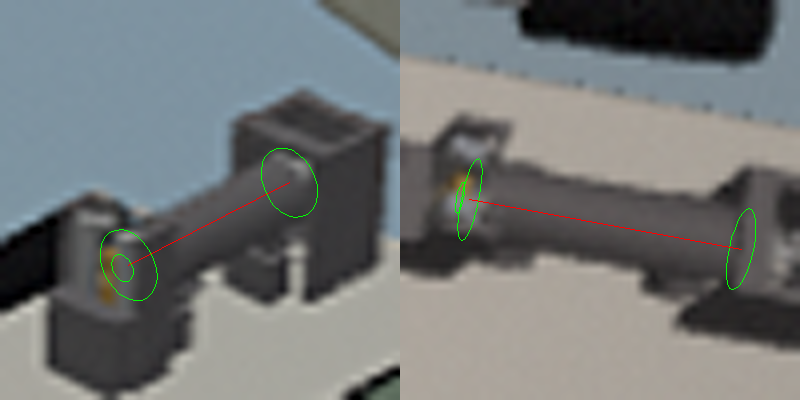

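View pics/z9.png

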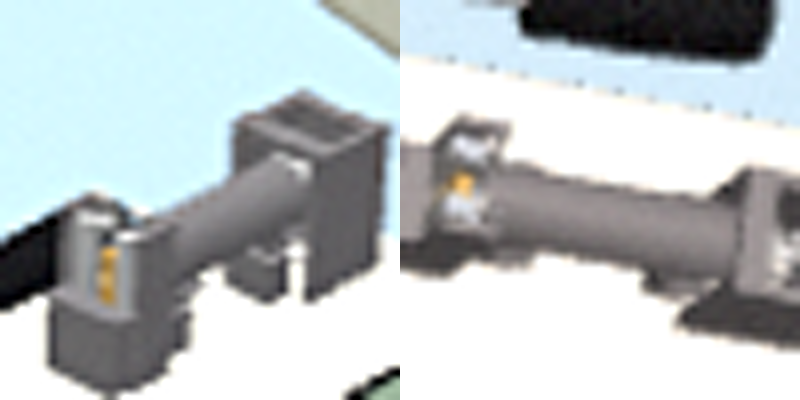

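Run:
```python
from h import *
a=cv2.imread("pics/top0.png");b=bot.capture("top")[:,:,::-1].copy();cv2.imwrite("pics/top_end.png",b)
s=bot.capture("side")[:,:,::-1].copy();cv2.imwrite("pics/side_end.png",s)
T=frame(585.7,-239.6,58,80.2)
# upper silhouette edge of the cell in side view vs predicted, per column
for t in np.linspace(-20,22,5):
    u=proj("side",tp(T,(t,0,0)));c=int(round(u[0]))
    col=s[:,c].astype(int);d=col[:,0]-col[:,2]
    r=[v for v in range(int(u[1])-22,int(u[1])) ];g=[np.abs(col[v+1]-col[v-1]).sum() for v in r]
    v=r[int(np.argmax(g))]
    # predicted tangent row: sweep circle points at all x, min row at column c
    pts=np.array([proj("side",tp(T,(x,10.5*np.cos(k),10.5*np.sin(k)))) for x in np.linspace(-35,35,141) for k in np.linspace(0,np.pi,31)])
    m=np.abs(pts[:,0]-c)<.5
    print(c,"edge",v,"pred",pts[m,1].min().round(1))
cv2.imwrite("pics/end.png",cv2.resize(np.hstack([b,s]),(800,300)))
chk()
```

```text
321 edge 129 pred 134.2
318 edge 137 pred 135.8
315 edge 138 pred 137.3
312 edge 140 pred 138.8
309 edge 141 pred 140.3
cmd [ 459.9 -379.3  182.5] meas [ 460.3 -379.4  182.8] rotdiff deg [-0.01  0.04  0.02] F [ 0.8 -0.3  0.6] M [-0.02 -0.05 -0.01] w 41.3 t 26.55
```

View pics/end.png

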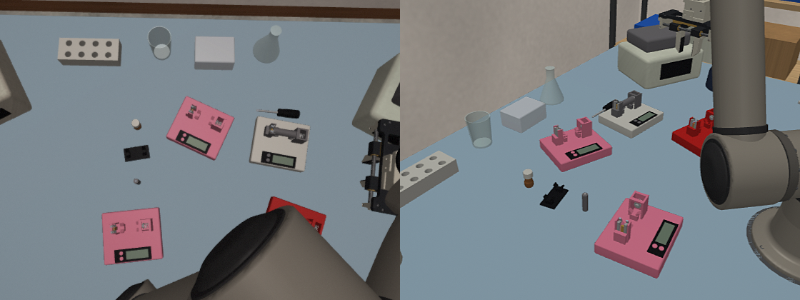

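```bash
python3 -c "
from plant import bot
bot.close_job()"
```

```text
the job is handed in; nothing more can be done
```

I loaded the cell into the white meter's cradle, let go, moved the arm clear and handed in the job at about 26.6 s. As far as the pictures show, it is seated. No verdict is reported, and I had no reading of the spring's travel.

**What I did:** I gripped the cell on the rest and slid the flat end under the crossbar at 30° tilt, onto the spring. I then turned it level, still gripped, with its stud end drawn back behind the hooks, and let it forward under them before opening. I skipped the separate press on the top. The wrist force was never more than about 7 N at any reading.

**Last checks:**
- **Cell level and home:** In the side view its upper edge lies a steady 0.7 to 1.2 px below the edge predicted for a home cell, about the camera bias I measured there. One of the five columns gave no usable edge: it locked onto the pocket (5 px off).
- **Stud and spring:** From above, the slot by the brass contact is now filled. The spring pushed back with about 4 N before I let go. I did not measure the stud's exact position along the cradle.
- **Bystanders:** In the last pictures the thin cell, jar and screwdriver look unmoved and upright, judged by eye.
- **Arm:** The wrist force was about 1 N and the gripper was well away from everything.

**What disagreed:**
- **Finger tips:** The visible tips end about 19 mm short of the stated TCP. I confirmed this by lowering the open fingers beside the cell without contact, then gripped deeper.
- **First hover over the cradle:** My finger path passed too close to the side guides, with 2 to 3 N read there. I lifted off and came in again from higher up.
- **Before levelling:** About 5 N downward was read at 2.5° tilt, probably the crossbar. It had dropped to about 2 N once level.

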